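# Clear the clay chips and unload the test block

### The arm

A 7-joint arm with a two-finger parallel gripper is mounted at the origin on the work surface. World frame = base frame: x ahead of the robot, y to its left, z up, the work surface at z = 0. Lengths are in m, angles in rad, forces in N, time in s.
With the tool pointing down it reaches from about 0.4 to 0.85 m from the base axis. Payload 6.9 kg.
Tool frame: the origin (TCP) lies at the very end of the fingers, on their centre line; the grasp point (between the pads) lies 19 mm behind it (grip_point_offset is the distance from the TCP to the grasp point, in m); z points along the fingers, x is the direction in which the jaws open and shut, and the axes are right-handed (so a half turn about z gives the same grasp; the last joint's range is limited). The gripper opens to 85 mm and grips with 20 to 120 N. Pads are 22 mm wide; open, the fingers measure 114 mm over their backs; the gripper's body (76 mm by 85 mm) begins 54 mm behind the grasp point. The pads swing forward as they close: fully open they stand 13 mm farther back than shut.
Start: joints at [1.387, 0.507, -0.238, 1.5, 0.126, 1.149, -0.155], TCP at [0.178, -0.599, 0.231] pointing down, gripper open.
Joint ranges: [-3.08, 3.08], [-0.24, 2.05], [-1.43, 1.35], [0, 2.5], [-1.52, 4.66], [0.17, 1.96], [-2.89, 2.89]. Speed limits (rad/s): [2.39, 2.39, 3.14, 3.14, 3.14, 3.14, 3.14].

### API

Orientations are given as [roll, pitch, yaw] about the fixed x, y, z axes, in that order (R = Rz(yaw) Ry(pitch) Rx(roll)).
In Python, from station import * gives the robot as it stands. The module is installed in compiled form; this text tells all that it offers.
- The arm moves only by the tool apply_moves, never from a script. Its argument "plan" is a list of rows, each a list of 6 numbers: the shift along the tool's x, y, z scaled (see below), then the turn, a rotation vector about the tool's x, y, z scaled (see below). A call has 1 to 5 rows; each row is the pose to reach, as a shift and turn from the pose commanded when the call began, along the tool's axes at that moment, turning the shorter way round; what a row does not reach only later rows make up. The controller multiplies each number of a shift by 0.25 m and each number of a turn by 180 degrees. A row lasts 1/8 s, in which the tool goes at most 62.5 mm and 10.7 degrees, less where a joint would pass 70% of its speed; a pose out of reach is approached as far as the arm can. A call with a number of a shift or a turn outside -1 to 1 is refused whole. A call with a gripper value outside its range is refused whole. "jaw" is the opening, from -1 (shut) to 1 (fully open), set as the call begins (left out, the last holds). The fingers move at their own pace and stop on an object; "newtons" is the grip in N (left out, the last holds). Time passes only in rows, so rows that repeat a pose let the fingers close. It gives the time, the measured TCP pose, the force and the opening at its end, in the units of the state.
- read_state(): the state, without advancing time (a new reading comes with each control period).
- read_camera(name): name is "scene" or "top" or "wrist"; returns a dict with "pixels" (400x640x3 uint8, blue, green, red), "K" (3x3 intrinsics, pixels), "origin" and "attitude" of the camera in the world; the wrist camera has in their place "T_tool_cam" (4x4, takes a point from camera to tool coordinates, whose origin is the TCP and whose axes are the tool frame's). Camera axes: x right, y up, looking along -z (the intrinsics and any distortion apply to the point x, -y, -z); pixel columns grow to the right and rows downward; lengths in m; the calibration is good to about 2 mm. A picture is of the moment at which its call begins: read the wrist's pose just before it. There is no depth.
- hand_in(): hands the job in, once; it reports no verdict.
The state is a dict: "time_s": time; "joint_pos": joint angles; "joint_vel": joint speeds; "joint_torque": joint torques, N m; "tool_pos": TCP position; "ee_rot": TCP orientation; "force": force on the tool from outside, world axes, zero at the start; "wrist_torque": the same for the moment, N m; "opening": finger opening in m.
Only numpy, scipy, OpenCV 4.12 (cv2) and the standard library are available. Lean on these libraries where they do the work, as an engineer would, in place of code of your own. Each camera call takes 0.05 s, during which the arm holds its last target.

### The job

Take the scraper block and wipe all five clay chips along the channel of the clamping stage into the blue pan, using the scraper and not the fingers, then stand the scraper back upright on the teal pad. Then slide the clamp's jaw fully open by its red knob, leave it open, and only after that lift the clay block out and stand it upright in the white tray. Leave the other labware where it is.

Things in the scene. Friction and masses are not known exactly. Their poses are not given: they have to be found in the camera images.
- stage: Low clamping stage fixed to the bench: aluminium plate 206 (x) by 260 (y) mm, top face 30 mm above the bench. Origin: centre of its underside; its y axis points to the pan. The chip channel is on the robot's side, the blue clamp behind it: jaws 70 mm long (x = 30 to 100 mm), 35 mm high above the plate; the fixed jaw fills y = 80 to 115 mm.
- channel (a point): Centre of the floor of the stage's flat chip channel, on the plate's top face 30 mm above the bench. The channel runs along the stage's y axis, 108 mm wide and 260 mm long (ends 130 mm either side of this point, both open), between two dark lips 12 mm high and 8 mm thick. Axes as the stage.
- pan: Blue open chip pan, 160 (x) by 130 (y) by 20 mm high, walls 3 mm, fixed to the bench, standing against the +y end of the stage, in line with the chip channel (its rim is 10 mm below the plate's top face). Origin: centre of its underside; axes as the stage.
- jaw (a joint): The sliding jaw of the clamp, in m: 0 = closed on the block, 0.045 = fully open; it slides along the stage's -y direction (away from the block and from the pan), about 3 N friction, and stays where it is left.
- jaw_knob (a point): Centre of the top of the red upright round knob that moves with the sliding jaw: 24 mm diameter, its top 102 mm above the bench, free for grasping over its upper 45 mm; 60 mm behind the jaw's clamping face. Axes as the stage.
- block: The finished fired-clay test block, orange-brown, 60 (x) by 40 (y) by 80 mm high, 0.25 to 0.5 kg, standing on the stage between the jaws (its 40 mm is across the jaws), so that its upper 45 mm stands clear above them. A dark spot marks its top. Origin: centre of its underside; z up.
- tray: White porcelain sample tray, 150 (x) by 130 (y) by 18 mm high, walls and floor about 6 mm thick, fixed to the bench. Origin: centre of its underside. It and the teal pad can swap sides.
- pad: Teal flat pad, 150 (x) by 130 (y) by 3 mm thick, fixed to the bench, on which the scraper stands. Origin: centre of its underside.
- scraper: Scraper block, standing on its flat rubber foot: foot and white body 90 (along its x) by 30 (y) mm, 28 mm high; above it a yellow grip rib 70 (x) by 22 (y) mm, up to 77 mm above the foot. About 0.16 kg. Origin: centre of the underside of the foot; z up.
- crucible: White crucible, 60 mm wide, 45 mm high. Bystander. Origin: underside centre.
- beaker: Glass beaker, 72 mm wide, 95 mm high. Bystander. Origin: underside centre.
- wash_bottle: White plastic bottle with red cap, 64 mm wide, 150 mm high. Bystander. Origin: underside centre.
- jar: Amber glass jar with black cap, 64 mm wide, 85 mm high. Bystander. Origin: underside centre.
- chip0: One of five loose orange-brown clay chips lying in the chip channel, about 27 by 24 mm and 13 mm high, 15 g. Origin: centre of its underside.
- chip1: One of five loose orange-brown clay chips lying in the chip channel, about 27 by 24 mm and 13 mm high, 15 g. Origin: centre of its underside.
- chip2: One of five loose orange-brown clay chips lying in the chip channel, about 27 by 24 mm and 13 mm high, 15 g. Origin: centre of its underside.
- chip3: One of five loose orange-brown clay chips lying in the chip channel, about 27 by 24 mm and 13 mm high, 15 g. Origin: centre of its underside.
- chip4: One of five loose orange-brown clay chips lying in the chip channel, about 27 by 24 mm and 13 mm high, 15 g. Origin: centre of its underside.
Things that resemble listed ones, but are neither listed nor needed, are in the scene too. Of the things that look like the scraper, the largest one is meant.

How it is judged:
On the way, in this order (a step that is already met when the one before it is completed fails the run):
1. all five chips lie in the pan, wiped there with the scraper in the fingers (x of chip0 in the frame of pan between -0.08 and 0.08 m and y of chip0 in the frame of pan between -0.065 and 0.065 m and z of chip0 in the frame of pan between -0.005 and 0.045 m and (z of chip0 in the frame of pan below 0.028 m or y of chip0 in the frame of pan above -0.055 m) and x of chip1 in the frame of pan between -0.08 and 0.08 m and y of chip1 in the frame of pan between -0.065 and 0.065 m and z of chip1 in the frame of pan between -0.005 and 0.045 m and (z of chip1 in the frame of pan below 0.028 m or y of chip1 in the frame of pan above -0.055 m) and x of chip2 in the frame of pan between -0.08 and 0.08 m and y of chip2 in the frame of pan between -0.065 and 0.065 m and z of chip2 in the frame of pan between -0.005 and 0.045 m and (z of chip2 in the frame of pan below 0.028 m or y of chip2 in the frame of pan above -0.055 m) and x of chip3 in the frame of pan between -0.08 and 0.08 m and y of chip3 in the frame of pan between -0.065 and 0.065 m and z of chip3 in the frame of pan between -0.005 and 0.045 m and (z of chip3 in the frame of pan below 0.028 m or y of chip3 in the frame of pan above -0.055 m) and x of chip4 in the frame of pan between -0.08 and 0.08 m and y of chip4 in the frame of pan between -0.065 and 0.065 m and z of chip4 in the frame of pan between -0.005 and 0.045 m and (z of chip4 in the frame of pan below 0.028 m or y of chip4 in the frame of pan above -0.055 m) and contact force between scraper and the fingers above 1 N), for 0.1 s.
2. the scraper stands on the pad again, let go (x of scraper in the frame of pad between -0.06 and 0.06 m and y of scraper in the frame of pad between -0.055 and 0.055 m and z of scraper in the frame of pad between 0 and 0.01 m and angle between scraper's own z axis and vertical below 0.15 rad and contact force between scraper and the fingers below 0.1 N), for 0.2 s.
3. the jaw has been slid open by more than 25 mm with the block still standing in the clamp (value of joint jaw above 0.025 m and distance of block from where it was at the start of the episode below 0.02 m), for 0.1 s.
At the end, for the whole second after the job is handed in: All five chips lie in the pan; the scraper stands upright (0.15 rad) on the pad, within 60 mm (x) and 55 mm (y) of its centre; the jaw is open by more than 25 mm; the block stands upright (0.1 rad) on the tray's floor, within 60 mm (x) and 50 mm (y) of its centre; both at rest (x of chip0 in the frame of pan between -0.08 and 0.08 m and y of chip0 in the frame of pan between -0.065 and 0.065 m and z of chip0 in the frame of pan between -0.005 and 0.045 m and (z of chip0 in the frame of pan below 0.028 m or y of chip0 in the frame of pan above -0.055 m) and x of chip1 in the frame of pan between -0.08 and 0.08 m and y of chip1 in the frame of pan between -0.065 and 0.065 m and z of chip1 in the frame of pan between -0.005 and 0.045 m and (z of chip1 in the frame of pan below 0.028 m or y of chip1 in the frame of pan above -0.055 m) and x of chip2 in the frame of pan between -0.08 and 0.08 m and y of chip2 in the frame of pan between -0.065 and 0.065 m and z of chip2 in the frame of pan between -0.005 and 0.045 m and (z of chip2 in the frame of pan below 0.028 m or y of chip2 in the frame of pan above -0.055 m) and x of chip3 in the frame of pan between -0.08 and 0.08 m and y of chip3 in the frame of pan between -0.065 and 0.065 m and z of chip3 in the frame of pan between -0.005 and 0.045 m and (z of chip3 in the frame of pan below 0.028 m or y of chip3 in the frame of pan above -0.055 m) and x of chip4 in the frame of pan between -0.08 and 0.08 m and y of chip4 in the frame of pan between -0.065 and 0.065 m and z of chip4 in the frame of pan between -0.005 and 0.045 m and (z of chip4 in the frame of pan below 0.028 m or y of chip4 in the frame of pan above -0.055 m) and x of scraper in the frame of pad between -0.06 and 0.06 m and y of scraper in the frame of pad between -0.055 and 0.055 m and z of scraper in the frame of pad between 0 and 0.01 m and angle between scraper's own z axis and vertical below 0.15 rad and value of joint jaw above 0.025 m and x of block in the frame of tray between -0.06 and 0.06 m and y of block in the frame of tray between -0.05 and 0.05 m and z of block in the frame of tray between 0 and 0.012 m and angle between block's own z axis and vertical below 0.1 rad and linear speed of each of block, scraper below 0.02 m/s); the robot touches nothing.
It fails at once if a chip is touched by the fingers (contact force between any of chip0, chip1, chip2, chip3, chip4 and the fingers above 0.3 N).
It fails at once if the block is lifted or shifted by more than 20 mm before the jaw is open (distance of block from where it was at the start of the episode above 0.02 m and value of joint jaw below 0.02 m).
It fails at once if a piece of the other labware (crucible, beaker, bottle, jar) is moved by more than 30 mm (distance of any of crucible, beaker, wash_bottle, jar from where it was at the start of the episode above 0.03 m).
It also fails if it takes over 72 s, if anything falls off the work surface, if the arm or the gripper's body presses on something with over 40 N, if the wrist force passes 120 N, or if a joint passes its speed limit or range.

## Working session

There is one attempt and no reset: what is moved stays moved. The work goes in short steps, Python scripts to look and compute and a tool call to move; the robot and the scene stay as the last step left them, time stands still between calls to the robot, and variables do not carry over. Pictures are saved under pics/ and viewed, and the job is handed in when it is done.

Besides the shell and the picture viewer there is one more tool, called after "Request:" in YAML: its name, and indented under it one key for each argument. apply_moves: Moves the arm, as the interface text tells. Shifts and turns lie within -1 to 1; 1 stands for 0.25 m of shift or 180 degrees of turn. Its arguments: {"type":"object","properties":{"plan":{"type":"array"},"jaw":{"type":"number"},"newtons":{"type":"number"}},"required":["plan"]}

```bash
mkdir -p pics; ls; cat > h.py <<'E'
import numpy as np, cv2
from station import *
from scipy.spatial.transform import Rotation as R
E
python3 - <<'E'
from h import *
s=read_state()
for k,v in s.items(): print(k,np.round(v,4))
for n in ("scene","top","wrist"):
    c=read_camera(n)
    cv2.imwrite(f"pics/{n}0.png",c["pixels"])
    print(n,[ (k,np.round(c[k],4).tolist()) for k in c if k!="pixels"])
    np.savez(f"{n}0.npz",**c)
E
```

```text
pics
time_s 0.0
joint_pos [ 1.3875  0.5084 -0.2376  1.5011  0.1257  1.1489 -0.1548]
joint_vel [-0.0011  0.0007 -0.0007 -0.0002  0.0013  0.0022  0.0002]
joint_torque [-4.00000e-04 -6.20603e+01 -2.18720e+00 -2.49651e+01  1.26000e-02
  1.19000e-02 -0.00000e+00]
tool_pos [ 0.1778 -0.5986  0.2304]
ee_rot [ 3.1416e+00  1.8000e-03 -1.2819e+00]
force [ 0.5845 -0.7482  0.0539]
wrist_torque [ 0.0215 -0.0229 -0.0335]
opening 0.0857
scene [('K', [[383.2669, 0.0, 321.6188], [0.0, 383.2669, 197.3076], [0.0, 0.0, 1.0]]), ('origin', [0.994, -0.3799, 0.8347]), ('attitude', [0.6893, 0.0081, 0.8154])]
top [('K', [[418.8811, 0.0, 316.2301], [0.0, 418.8811, 194.8841], [0.0, 0.0, 1.0]]), ('origin', [0.3008, 0.0363, 1.2163]), ('attitude', [0.2033, -0.0006, -1.4307])]
wrist [('K', [[299.1939, 0.0, 316.456], [0.0, 299.1939, 195.5464], [0.0, 0.0, 1.0]]), ('T_tool_cam', [[1.0, -0.0001, -0.0004, -0.0021], [-0.0003, -0.9608, -0.2773, -0.0714], [-0.0004, 0.2773, -0.9608, -0.1417], [0.0, 0.0, 0.0, 1.0]])]
```

View pics/scene0.png

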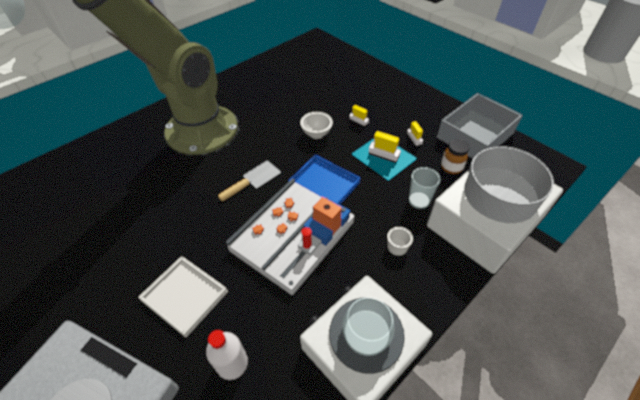

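View pics/top0.png

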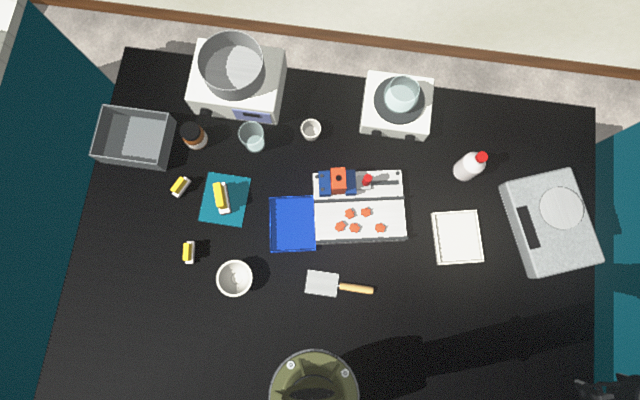

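View pics/wrist0.png

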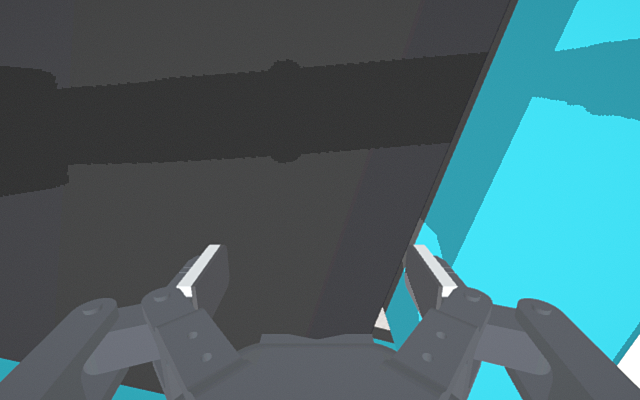

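Top view: the largest scraper lookalike stands on the teal pad at (221,197). Two smaller ones are at (180,186) and (188,252). The stage is at about (360,208) with its y axis pointing left to the blue pan (292,222), and the tray is at (457,237). The block is at (339,178) and the knob at (368,180). Next I'll crop close and measure.

```bash
cat >> h.py <<'E'
def cam(n,i=0): return dict(np.load(f"{n}{i}.npz"))
def pose(c,T=None):
    if "origin" in c: return np.array(c["origin"]),R.from_euler("xyz",c["attitude"]).as_matrix()
    T=T@c["T_tool_cam"]; return T[:3,3],T[:3,:3]
def toolT(s):
    T=np.eye(4);T[:3,:3]=R.from_euler("xyz",s["ee_rot"]).as_matrix();T[:3,3]=s["tool_pos"];return T
def rays(c,uv,T=None):
    o,A=pose(c,T);uv=np.atleast_2d(np.array(uv,float));K=c["K"]
    d=np.c_[(uv[:,0]-K[0,2])/K[0,0],-(uv[:,1]-K[1,2])/K[1,1],-np.ones(len(uv))]
    return o,d@A.T
def plane(c,uv,z,T=None):
    o,d=rays(c,uv,T);t=(z-o[2])/d[:,2];return o+d*t[:,None]
def proj(c,P,T=None):
    o,A=pose(c,T);q=(np.atleast_2d(P)-o)@A;K=c["K"]
    return np.c_[K[0,2]+K[0,0]*q[:,0]/-q[:,2],K[1,2]-K[1,1]*q[:,1]/-q[:,2]]
def tri(cs):
    # list of (cam,uv,T)
    M=np.zeros((3,3));b=np.zeros(3)
    for c,uv,T in cs:
        o,d=rays(c,uv,T);d=d[0]/np.linalg.norm(d[0]);Q=np.eye(3)-np.outer(d,d);M+=Q;b+=Q@o
    return np.linalg.solve(M,b)
def blobs(c,lo,hi,amin=15):
    m=cv2.inRange(cv2.cvtColor(c["pixels"],cv2.COLOR_BGR2HSV),lo,hi)
    n,l,s,ce=cv2.connectedComponentsWithStats(m)
    return [(l==i) for i in range(1,n) if s[i,4]>=amin],[(s[i],ce[i]) for i in range(1,n) if s[i,4]>=amin]
def rect(m):
    cn=max(cv2.findContours(m.astype(np.uint8),0,cv2.CHAIN_APPROX_NONE)[0],key=cv2.contourArea)
    return cv2.boxPoints(cv2.minAreaRect(cn)),cn
E
python3 - <<'E'
from h import *
for n in("top","scene"):
    c=cam(n)
    for nm,lo,hi,a in(("teal",(85,100,60),(98,255,255),300),("blue",(105,120,60),(125,255,255),100),("orange",(4,110,90),(16,255,255),12),("red",(0,170,90),(3,255,255),12),("yellow",(22,120,90),(34,255,255),12)):
        ms,st=blobs(c,lo,hi,a)
        for m,(s,ce) in zip(ms,st):print(n,nm,s.tolist(),ce.round(1).tolist())
c=cam("top")["pixels"]
cv2.imwrite("pics/t1.png",cv2.resize(c[150:270,180:380],None,fx=4,fy=4,interpolation=cv2.INTER_CUBIC))
c=cam("scene")["pixels"]
cv2.imwrite("pics/s1.png",cv2.resize(c[90:300,200:440],None,fx=3.3,fy=2.8,interpolation=cv2.INTER_CUBIC))
E
```

```text
top teal [0, 0, 115, 400, 27642] [40.5, 187.2]
top teal [594, 123, 46, 260, 10741] [617.7, 256.1]
top teal [198, 171, 53, 57, 1805] [224.8, 199.6]
top blue [318, 170, 13, 26, 239] [324.4, 182.5]
top blue [269, 195, 47, 58, 2539] [291.4, 223.7]
top orange [35, 0, 267, 36, 1912] [159.1, 13.7]
top orange [235, 19, 8, 3, 13] [237.8, 20.2]
top orange [303, 28, 10, 4, 15] [307.9, 29.1]
top orange [296, 34, 42, 7, 72] [319.0, 37.0]
top orange [339, 39, 10, 3, 13] [343.6, 40.4]
top orange [464, 50, 13, 9, 26] [469.3, 54.4]
top orange [477, 54, 5, 5, 12] [479.1, 56.2]
top orange [481, 57, 11, 4, 17] [486.2, 58.6]
top orange [493, 58, 7, 4, 12] [496.2, 59.8]
top orange [502, 58, 138, 22, 1018] [584.3, 68.1]
top orange [183, 129, 20, 16, 90] [194.7, 139.4]
top orange [330, 167, 17, 27, 377] [337.9, 179.8]
top orange [345, 209, 9, 10, 64] [349.2, 213.2]
top orange [361, 208, 10, 9, 63] [365.3, 211.7]
top orange [335, 222, 10, 9, 66] [339.6, 226.1]
top orange [350, 224, 10, 8, 65] [354.2, 227.6]
top orange [375, 224, 10, 8, 62] [379.7, 227.6]
top red [476, 151, 12, 11, 100] [481.6, 156.4]
top red
[... 399 characters left out ...]
ue [304, 218, 28, 27, 326] [319.3, 230.6]
scene orange [445, 149, 23, 14, 132] [454.6, 157.5]
scene orange [285, 198, 9, 10, 62] [288.8, 202.8]
scene orange [313, 198, 28, 35, 613] [327.2, 213.8]
scene orange [273, 208, 10, 8, 65] [277.2, 211.6]
scene orange [288, 212, 10, 9, 66] [292.2, 216.0]
scene orange [253, 225, 10, 9, 70] [257.7, 229.2]
scene orange [277, 224, 10, 9, 66] [281.4, 228.2]
scene orange [629, 378, 11, 22, 131] [635.5, 391.7]
scene red [302, 229, 9, 19, 128] [306.3, 237.3]
scene red [207, 329, 18, 19, 233] [216.2, 338.3]
scene yellow [352, 104, 16, 16, 169] [359.3, 111.2]
scene yellow [411, 121, 12, 18, 157] [416.3, 129.2]
scene yellow [374, 130, 26, 23, 410] [385.7, 141.0]
```

View pics/t1.png

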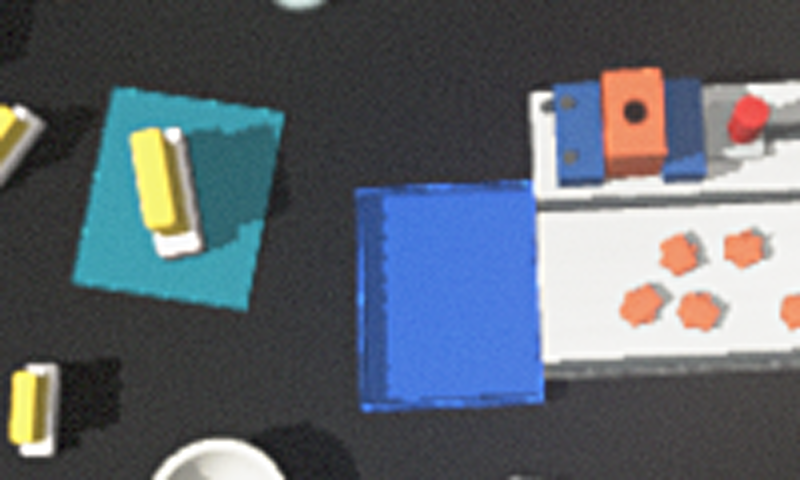

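View pics/s1.png

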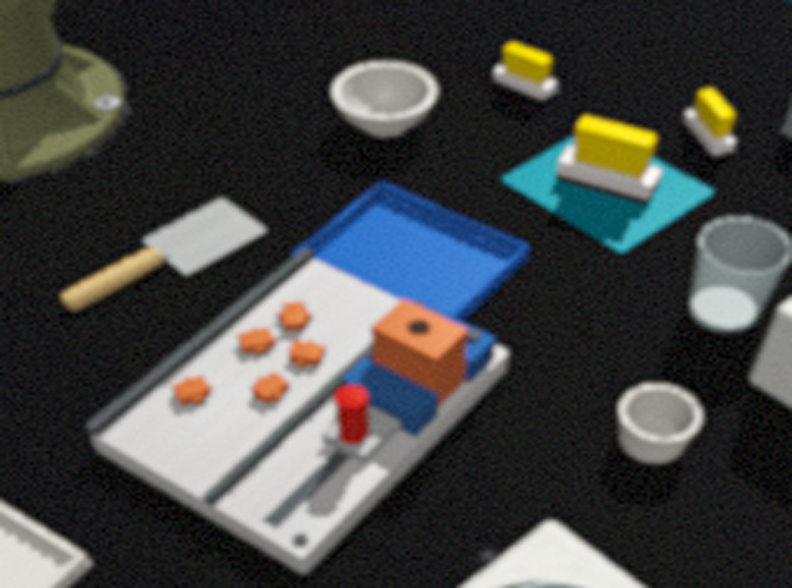

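```bash
python3 - <<'E'
from h import *
c=cam("top");s=cam("scene")
img=c["pixels"];hsv=cv2.cvtColor(img,cv2.COLOR_BGR2HSV)
def show(nm,pts,z):
    P=plane(c,pts,z)[:,:2];print(nm,P.round(4).tolist(),"cen",P.mean(0).round(4), "sides",[round(float(np.linalg.norm(P[i]-P[(i+1)%4])),4) for i in range(4)],"ang",[round(float(np.degrees(np.arctan2(*(P[(i+1)%4]-P[i])[::-1]))),1) for i in range(4)])
    return P
ms,st=blobs(c,(105,120,60),(125,255,255),1000);b,_=rect(ms[0]);show("pan",b,.02)
ms,st=blobs(c,(85,100,60),(98,255,255),1000)
b,_=rect(ms[2]);show("pad",b,.003)
# tray white
m=cv2.inRange(hsv,(0,0,150),(180,60,255));m[:205]=0;m[270:]=0;m[:,:425]=0;m[:,490:]=0
b,_=rect(m);print(b);show("tray",b,.018)
# plate
m=cv2.inRange(hsv,(0,0,150),(180,60,255));m[:160]=0;m[250:]=0;m[:,:305]=0;m[:,412:]=0
b,_=rect(m);print(b);show("plate",b,.03)
# yellow rib: triangulate top view/scene centroid of topface approx
for u,z,nm in(((337.9,179.8),.11,"blk"),):
    print(nm,plane(c,[u],z))
cv2.imwrite("pics/t2.png",cv2.resize(img[160:255,300:415],None,fx=6,fy=6,interpolation=cv2.INTER_CUBIC))
E
```

```text
pan [[0.5205, 0.2109], [0.545, 0.0797], [0.385, 0.0498], [0.3613, 0.1776]] cen [0.4529 0.1295] sides [0.1335, 0.1628, 0.1299, 0.1627] ang [-79.4, -169.4, 100.5, 11.8]
pad [[0.4245, 0.4049], [0.5811, 0.4056], [0.5734, 0.2704], [0.4176, 0.273]] cen [0.4992 0.3385] sides [0.1567, 0.1355, 0.1559, 0.132] ang [0.3, -93.3, 179.0, 87.0]
[[430.0462  212.36926]
 [477.06158 206.49234]
 [483.9231  261.38464]
 [436.9077  267.26157]]
tray [[0.5403, -0.2635], [0.5767, -0.3973], [0.4216, -0.4264], [0.3866, -0.296]] cen [ 0.4813 -0.3458] sides [0.1386, 0.1578, 0.135, 0.1571] ang [-74.8, -169.4, 105.0, 12.0]
[[313.23773 202.46791]
 [404.67358 198.49245]
 [406.31323 236.20378]
 [314.87738 240.17924]]
plate [[0.5197, 0.0752], [0.5681, -0.1845], [0.4603, -0.1997], [0.4129, 0.0553]] cen [ 0.4903 -0.0634] sides [0.2642, 0.1089, 0.2594, 0.1086] ang [-79.4, -172.0, 100.5, 10.6]
blk [[0.57630793 0.0150988  0.11      ]]
```

View pics/t2.png

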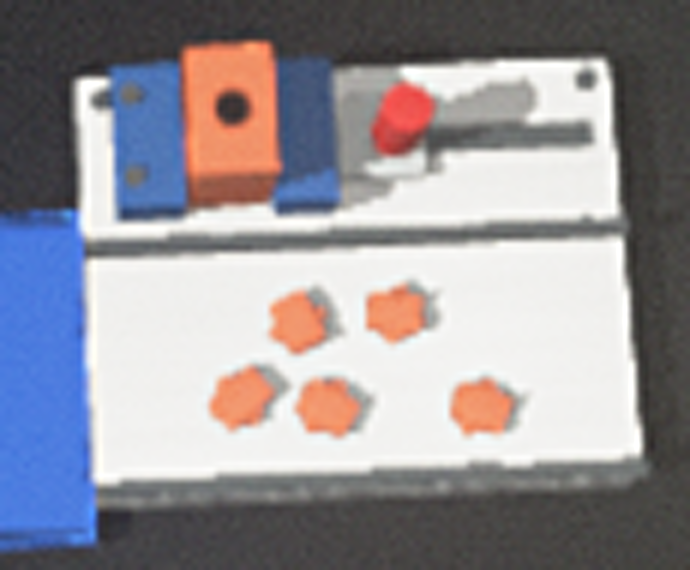

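```bash
python3 - <<'E'
from h import *
c=cam("top");s=cam("scene")
def t(u,f,o):return [(u[0]+.5)/f-.5+o[0],(u[1]+.5)/f-.5+o[1]]
# subpixel: channel corners
th=np.radians(10.5);ex=np.array([np.cos(th),np.sin(th)]);ey=np.array([-np.sin(th),np.cos(th)]);ch=np.array([.4903,-.0634])
def st(P):d=np.array(P)[:2]-ch;return (1000*np.array([d@ex+41,d@ey])).round(1)
ut=t((232,107),6,(300,160));us=[200+(418.5)/3.3-.5,90+327.5/2.8-.5]
print("spot",ut,us)
P=tri([(c,ut,None),(s,us,None)]);print("spot tri",P.round(4),"top@.11",plane(c,[ut],.11).round(4),"scene@.11",plane(s,[us],.11).round(4),st(P))
ut=t((407,103),6,(300,160))
us=[200+352.5/3.3-.5,90+395.5/2.8-.5]
print("knob",plane(c,[ut],.102).round(4),plane(s,[us],.102).round(4),tri([(c,ut,None),(s,us,None)]).round(4),st(plane(c,[ut],.102)[0]))
# chips
for n,k in((c,"top"),(s,"scene")):
    ms,sts=blobs(n,(4,110,90),(16,255,255),50)
    for (a,ce) in sts:
        if 50<a[4]<80:
            P=plane(n,[ce],.037 if k=="top" else .037)[0];print(k,P.round(4),st(P))
# scraper yellow top-face edges
for n,k in((c,"top"),(s,"scene")):
    ms,sts=blobs(n,(22,120,90),(34,255,255),50)
    for m,(a,ce) in zip(ms,sts):
        b,_=rect(m);print(k,ce.round(1),a[4],b.round(1).tolist())
img=c["pixels"];cv2.imwrite("pics/t3.png",cv2.resize(img[165:235,190:260],None,fx=8,fy=8,interpolation=cv2.INTER_CUBIC))
img=s["pixels"];cv2.imwrite("pics/s3.png",cv2.resize(img[115:195,340:430],None,fx=7,fy=7,interpolation=cv2.INTER_CUBIC))
E
```

```text
spot [338.25, 177.41666666666666] [326.3181818181818, 206.46428571428572]
spot tri [0.5832 0.0148 0.1089] top@.11 [[0.5831 0.015  0.11  ]] scene@.11 [[0.5837 0.014  0.11  ]] [41105.6    60. ]
knob [[ 0.5981 -0.064   0.102 ]] [[ 0.5988 -0.0644  0.102 ]] [ 0.5984 -0.0641  0.1012] [ 4.11059e+04 -2.03000e+01]
top [1.0404 0.1311 0.037 ] [41576.3    91. ]
top [ 0.5018 -0.0309  0.037 ] [4.10173e+04 2.98000e+01]
top [ 0.5125 -0.0757  0.037 ] [ 4.10196e+04 -1.61000e+01]
top [ 0.4616 -0.0086  0.037 ] [40981.7    59.1]
top [ 0.4631 -0.05    0.037 ] [4.09757e+04 1.81000e+01]
top [ 0.4731 -0.1213  0.037 ] [40972.5   -53.8]
scene [ 0.4644 -0.0102  0.037 ] [40984.3    57. ]
scene [ 0.4658 -0.0512  0.037 ] [4.09781e+04 1.65000e+01]
scene [ 0.5039 -0.0322  0.037 ] [4.10191e+04 2.82000e+01]
scene [ 0.4755 -0.1224  0.037 ] [40974.7   -55.3]
scene [ 0.5145 -0.0769  0.037 ] [ 4.10213e+04 -1.77000e+01]
top [177.7 184.6] 152 [[168.8000030517578, 189.3000030517578], [179.60000610351562, 174.89999389648438], [186.8000030517578, 180.3000030517578], [176.0, 194.6999969482422]]
top [219.2 195.2] 236 [[212.3000030517578, 183.0], [221.6999969482422, 181.39999389648438], [226.1999969482422, 207.3000030517578], [216.89999389648438, 208.89999389648438]]
top [186.2 251.5] 140 [[181.5, 259.8999938964844], [182.89999389648438, 241.8000030517578], [191.1999969482422, 242.5], [189.8000030517578, 260.5]]
scene [359.3 111.2] 169 [[348.8999938964844, 113.0999984741211], [353.29998779296875, 102.9000015258789], [368.79998779296875, 109.5], [364.3999938964844, 119.69999694824219]]
scene [416.3 129.2] 157 [[411.0, 121.0], [422.0, 121.0], [422.0, 138.0], [411.0, 138.0]]
scene [385.7 141. ] 410 [[370.1000061035156, 145.60000610351562], [375.20001220703125, 129.10000610351562], [400.0, 136.6999969482422], [394.8999938964844, 153.1999969482422]]
```

View pics/t3.png

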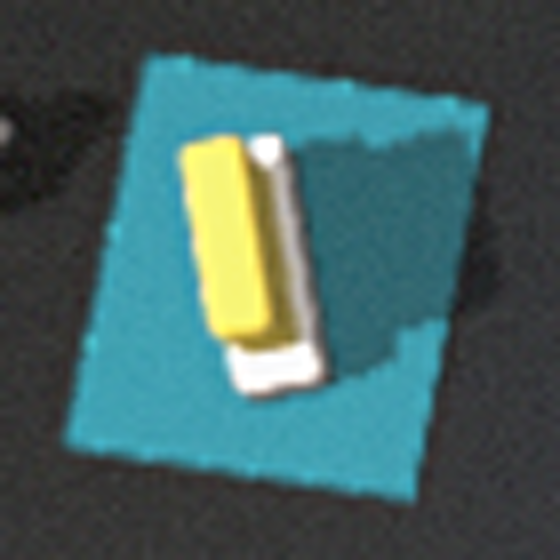

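View pics/s3.png

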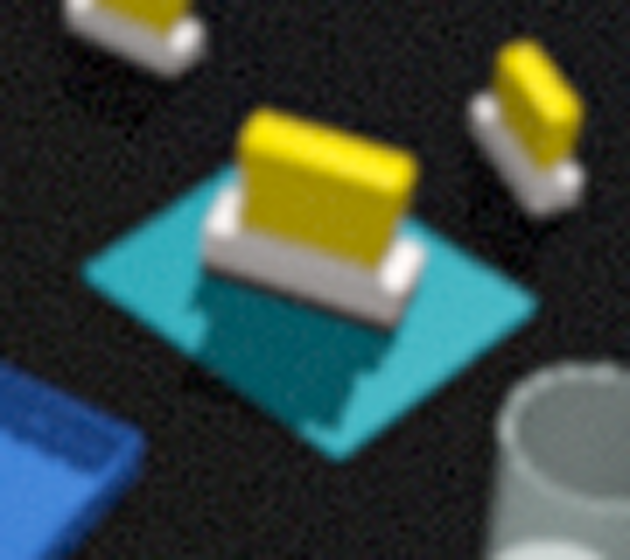

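```bash
python3 - <<'E'
from h import *
c=cam("top");s=cam("scene")
t=lambda L,f,o:[[(u[0]+.5)/f-.5+o[0],(u[1]+.5)/f-.5+o[1]] for u in L]
def an(nm,P):
    P=P[:,:2];print(nm,P.round(4).tolist(),P.mean(0).round(4),[round(float(np.linalg.norm(P[i]-P[(i+1)%4])),4) for i in range(4)],[round(float(np.degrees(np.arctan2(*(P[(i+1)%4]-P[i])[::-1]))),1) for i in range(4)])
an("pad top",plane(c,t([(147,53),(490,104),(416,502),(64,446)],8,(190,165)),.003))
an("pad? scene",plane(s,t([(80,270),(245,165),(540,303),(338,462)],7,(340,115)),.003))
an("rib top",plane(c,t([(179,148),(240,136),(272,328),(214,340)],8,(190,165)),.080))
an("rib scene",plane(s,t([(247,110),(413,155),(408,188),(238,140)],7,(340,115)),.080))
# bystanders rough (top view base)
for nm,u,z in(("jar",(193,130),.085),("beaker",(252,134),.095),("crucible",(311,128),.045),("bottle",(481,156),.15),("bowl",(235,278),.05)):print(nm,plane(c,[u],z).round(3))
E
```

```text
pad top [[0.5749, 0.4015], [0.5734, 0.2711], [0.4227, 0.2723], [0.425, 0.4031]] [0.499 0.337] [0.1304, 0.1508, 0.1308, 0.1499] [-90.6, 179.6, 89.0, -0.6]
pad? scene [[0.424, 0.273], [0.4284, 0.3775], [0.5775, 0.4034], [0.5775, 0.268]] [0.5019 0.3305] [0.1046, 0.1513, 0.1354, 0.1536] [87.6, 9.8, -90.0, 178.1]
rib top [[0.5255, 0.3607], [0.5326, 0.3405], [0.4673, 0.317], [0.4604, 0.336]] [0.4965 0.3385] [0.0215, 0.0694, 0.0202, 0.0696] [-70.4, -160.2, 110.0, 20.9]
rib scene [[0.4582, 0.334], [0.5252, 0.3627], [0.5368, 0.3454], [0.4683, 0.317]] [0.4971 0.3398] [0.0729, 0.0208, 0.0741, 0.0198] [23.2, -56.2, -157.5, 120.7]
jar [[0.67  0.442 0.085]]
beaker [[0.678 0.272 0.095]]
crucible [[0.737 0.113 0.045]]
bottle [[ 0.684 -0.351  0.15 ]]
bowl [[0.278 0.257 0.05 ]]
```

```bash
cat > mv.py <<'E'
import sys
from h import *
np.set_printoptions(suppress=True)
# args: x y z yawdeg  [more waypoints in groups of four]
s=read_state();T=toolT(s)
a=np.array(sys.argv[1:],float).reshape(-1,4)
print("t",round(s["time_s"],2),"tcp",np.round(s["tool_pos"],4),"rpy",np.degrees(s["ee_rot"]).round(1),"F",np.round(s["force"],1),"open",round(s["opening"],4),"q",np.round(s["joint_pos"],2))
for x,y,z,w in a:
    d=T[:3,:3].T@(np.array([x,y,z])-T[:3,3])
    r=R.from_matrix(T[:3,:3].T@R.from_euler("xyz",[np.pi,0,np.radians(w)]).as_matrix()).as_rotvec()
    print("row",(d/.25).round(3).tolist(),(np.degrees(r)/180).round(3).tolist(),"dist",np.linalg.norm(d).round(3))
E
python3 mv.py 0.36 -0.45 0.23 -73 .42 -.38 .23 -73
```

```text
t 0.15 tcp [ 0.1778 -0.5987  0.2306] rpy [180.    0.1 -73.5] F [-1.   0.4 -0.5] open 0.0851 q [ 1.39  0.51 -0.24  1.5   0.13  1.15 -0.15]
row [-0.363, -0.868, 0.003] [0.0, 0.0, -0.003] dist 0.235
row [-0.563, -1.178, 0.003] [0.0, 0.0, -0.003] dist 0.326
```

Request:
apply_moves:
  plan:
    - [-0.09, -0.217, 0, 0, 0, 0]
    - [-0.18, -0.434, 0, 0, 0, 0]
    - [-0.27, -0.65, 0, 0, 0, 0]
    - [-0.36, -0.868, 0, 0, 0, 0]
    - [-0.36, -0.868, 0, 0, 0, 0]
  jaw: 1
  newtons: 60

```text
time_s: 0.78
tool_pos: [0.3654, -0.4464, 0.2314]
ee_rot: [-3.139, 0.001, -1.273]
force: [-1.3, 0.4, -0.4]
opening: 0.0855
```

```bash
python3 mv.py .48 -.24 .23 -73  .5 -.2 .23 -73
```

```text
t 0.78 tcp [ 0.3654 -0.4464  0.2314] rpy [-179.8    0.1  -72.9] F [-1.3  0.4 -0.4] open 0.0855 q [ 1.03  0.44 -0.28  1.63  0.13  1.09 -0.56]
row [-0.655, -0.681, 0.009] [-0.001, 0.0, 0.0] dist 0.236
row [-0.784, -0.804, 0.009] [-0.001, 0.0, 0.0] dist 0.281
```

Request:
apply_moves:
  plan:
    - [-0.16, -0.16, 0, 0, 0, 0]
    - [-0.32, -0.32, 0, 0, 0, 0]
    - [-0.48, -0.49, 0, 0, 0, 0]
    - [-0.64, -0.65, 0, 0, 0, 0]
    - [-0.78, -0.8, 0, 0, 0, 0]

```text
time_s: 1.4
tool_pos: [0.4968, -0.2061, 0.2313]
ee_rot: [3.141, -0.0, -1.282]
force: [0.6, -0.6, -0.2]
opening: 0.0853
```

```bash
python3 mv.py .51 .03 .23 -73  .505 .18 .23 -73
```

```text
t 1.4 tcp [ 0.4968 -0.2061  0.2313] rpy [180.   -0.  -73.5] F [ 0.6 -0.6 -0.2] open 0.0853 q [ 0.58  0.38 -0.34  1.73  0.14  1.06 -1.09]
row [-0.891, -0.319, 0.005] [0.0, -0.0, -0.003] dist 0.236
row [-1.471, -0.47, 0.005] [0.0, -0.0, -0.003] dist 0.386
```

Request:
apply_moves:
  plan:
    - [-0.22, -0.08, 0, 0, 0, 0]
    - [-0.45, -0.16, 0, 0, 0, 0]
    - [-0.67, -0.24, 0, 0, 0, 0]
    - [-0.89, -0.32, 0, 0, 0, 0]
    - [-0.98, -0.34, 0, 0, 0, 0]

```text
time_s: 2.02
tool_pos: [0.5081, 0.0553, 0.2314]
ee_rot: [-3.141, 0.001, -1.278]
force: [0.6, -1.2, 0.9]
opening: 0.0853
```

```bash
python3 mv.py .497 .295 .19 -69.3 .497 .295 .22 -73.5
```

```text
t 2.02 tcp [0.5081 0.0553 0.2314] rpy [-180.     0.1  -73.2] F [ 0.6 -1.2  0.9] open 0.0853 q [ 0.15  0.35 -0.42  1.79  0.16  1.04 -1.61]
row [-0.931, -0.234, 0.167] [-0.0, 0.0, -0.022] dist 0.244
row [-0.931, -0.234, 0.047] [-0.0, 0.0, 0.002] dist 0.24
```

Request:
apply_moves:
  plan:
    - [-0.23, -0.06, 0.03, 0, 0, 0]
    - [-0.46, -0.12, 0.06, 0, 0, -0.01]
    - [-0.69, -0.18, 0.1, 0, 0, -0.02]
    - [-0.93, -0.23, 0.16, 0, 0, -0.022]
    - [-0.93, -0.23, 0.16, 0, 0, -0.022]

```text
time_s: 2.65
tool_pos: [0.4948, 0.2962, 0.1899]
ee_rot: [3.14, 0.003, -1.205]
force: [-1.2, -1.6, 0.7]
opening: 0.0852
```

```bash
cat > look.py <<'E'
import sys
from h import *
i=sys.argv[1];n=sys.argv[2] if len(sys.argv)>2 else "wrist"
s=read_state();c=read_camera(n);np.savez(f"{n}{i}.npz",T=toolT(s),**c);cv2.imwrite(f"pics/{n}{i}.png",c["pixels"])
E
python3 look.py 1; python3 mv.py .4968 .339 .13 -69.3
```

```text
t 2.7 tcp [0.4961 0.293  0.1903] rpy [179.9   0.  -69.3] F [ 1.  -1.2  0.2] open 0.0852 q [-0.28  0.49 -0.46  1.69  0.24  1.02 -2.03]
row [-0.171, -0.068, 0.241] [0.001, 0.0, 0.0] dist 0.076
```

View pics/wrist1.png

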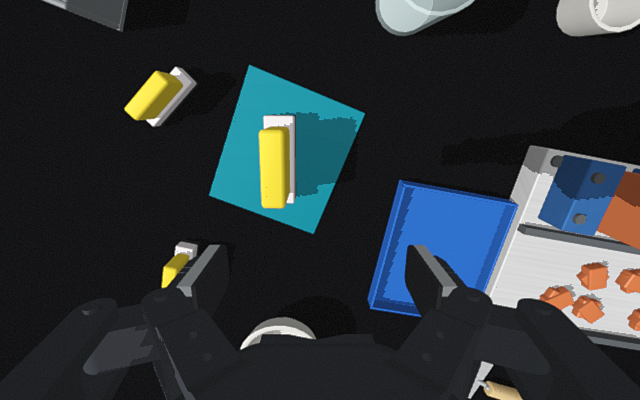

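Wrist view: the scraper's rib is at about (274,166) on the teal pad. It is visibly larger than the lookalikes at (153,97) and (178,265), so the choice is confirmed.

```bash
python3 - <<'E'
from h import *
c=cam("wrist",1);T=c["T"]
cv2.imwrite("pics/w1c.png",cv2.resize(c["pixels"][100:220,230:330],None,fx=5,fy=5,interpolation=cv2.INTER_CUBIC))
ms,st=blobs(c,(22,120,60),(34,255,255),500)
for m,(a,ce) in zip(ms,st):
    b,_=rect(m);P=plane(c,b,.08,T)[:,:2];print(a,b.tolist(),P.round(4).tolist(),P.mean(0))
    print([np.degrees(np.arctan2(*(P[(i+1)%4]-P[i])[::-1])) for i in range(4)],[np.linalg.norm(P[(i+1)%4]-P[i]) for i in range(4)])
E
```

```text
[ 124   70   59   51 1677] [[121.28235626220703, 108.67058563232422], [159.7529296875, 63.78823471069336], [183.7176513671875, 84.32941436767578], [145.2470703125, 129.21176147460938]] [[0.5045, 0.4714], [0.5486, 0.4497], [0.5406, 0.4286], [0.4953, 0.4499]] [0.52226335 0.44989365]
[np.float64(-26.142140536494736), np.float64(-110.8329664643881), np.float64(154.9194830673293), np.float64(66.93533161847901)] [np.float64(0.04921060572322645), np.float64(0.022511835754335286), np.float64(0.050047236021078856), np.float64(0.02337623304565929)]
[ 259  127   31   81 2253] [[258.7052307128906, 127.19815063476562], [287.9418640136719, 126.68521118164062], [289.3486633300781, 206.87106323242188], [260.1120300292969, 207.38400268554688]] [[0.5303, 0.3631], [0.5393, 0.3408], [0.4744, 0.3165], [0.4646, 0.3406]] [0.50215918 0.34023161]
[np.float64(-68.04465188701113), np.float64(-159.52850404546854), np.float64(112.07373782243718), np.float64(18.90769404672903)] [np.float64(0.024033672250567333), np.float64(0.06930457463386508), np.float64(0.0259305881010172), np.float64(0.06943311631555708)]
[161 254  28  35 511] [[151.8780517578125, 279.9024658203125], [177.73171997070312, 247.58538818359375], [190.29269409179688, 257.6341552734375], [164.43902587890625, 289.95123291015625]] [[0.358, 0.4146], [0.4001, 0.3995], [0.3942, 0.3861], [0.3515, 0.4009]] [0.37595112 0.40029169]
[np.float64(-19.695926644032607), np.float64(-113.67004972684396), np.float64(160.94896782032225), np.float64(64.53704922871465)] [np.float64(0.04468716445862138), np.float64(0.01461527066377242), np.float64(0.04520100174374594), np.float64(0.015165635873694542)]
```

View pics/w1c.png

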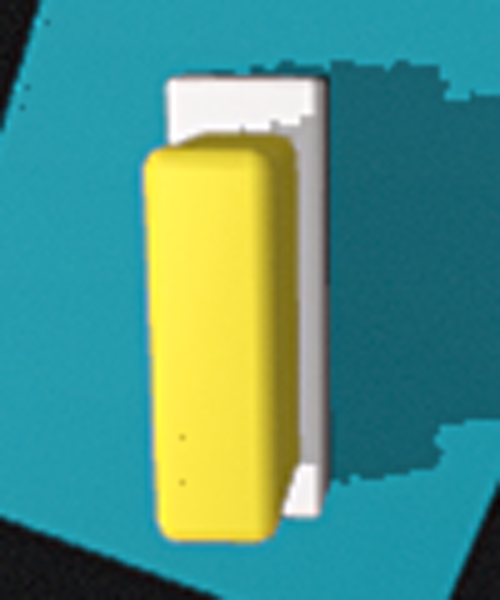

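```bash
python3 - <<'E'
from h import *
c=cam("wrist",1);T=c["T"]
P=plane(c,[[230+(u+.5)/5-.5,100+(v+.5)/5-.5] for u,v in[(145,146),(270,143),(278,540),(158,540)]],.08,T)[:,:2];print(P.round(4).tolist(),P.mean(0),[np.degrees(np.arctan2(*(P[(i+1)%4]-P[i])[::-1])) for i in range(4)])
E
python3 mv.py .498 .340 .13 -69 .498 .340 .042 -69
```

```text
[[0.5291, 0.3627], [0.5369, 0.3437], [0.4724, 0.3197], [0.4648, 0.3396]] [0.50078728 0.34144559] [np.float64(-67.68185027760273), np.float64(-159.60931089239332), np.float64(111.01653375828707), np.float64(19.8054659893798)]
t 2.7 tcp [0.4961 0.293  0.1903] rpy [179.9   0.  -69.3] F [ 1.  -1.2  0.2] open 0.0852 q [-0.28  0.49 -0.46  1.69  0.24  1.02 -2.03]
row [-0.173, -0.074, 0.241] [0.001, 0.0, -0.001] dist 0.076
row [-0.173, -0.075, 0.593] [0.001, 0.0, -0.001] dist 0.156
```

Request:
apply_moves:
  plan:
    - [-0.1, -0.04, 0.1, 0, 0, 0]
    - [-0.173, -0.078, 0.24, 0, 0, 0]
    - [-0.173, -0.078, 0.4, 0, 0, 0]
    - [-0.173, -0.078, 0.55, 0, 0, 0]
    - [-0.173, -0.078, 0.593, 0, 0, 0]

```text
time_s: 3.32
tool_pos: [0.5003, 0.3354, 0.041]
ee_rot: [3.138, -0.002, -1.215]
force: [-0.3, -0.1, 0.3]
opening: 0.0855
```

Request:
apply_moves:
  plan:
    - [0, 0, 0, 0, 0, 0]
    - [0, 0, 0, 0, 0, 0]
    - [0, 0, 0, 0, 0, 0]
    - [0, 0, 0, 0, 0, 0]
  jaw: -1
  newtons: 60

```text
time_s: 3.82
tool_pos: [0.5009, 0.3388, 0.0442]
ee_rot: [-3.14, 0.0, -1.213]
force: [0.0, 0.0, 5.3]
opening: 0.0212
```

```bash
python3 look.py 2; python3 mv.py .499 .340 .15 -69.3
```

```text
t 3.88 tcp [0.5009 0.3388 0.0442] rpy [-179.9    0.   -69.5] F [ 0.3 -0.9  6.6] open 0.0214 q [-0.4   0.69 -0.38  1.77  0.36  0.74 -2.18]
row [-0.007, 0.005, -0.423] [-0.001, 0.0, -0.001] dist 0.106
```

View pics/wrist2.png

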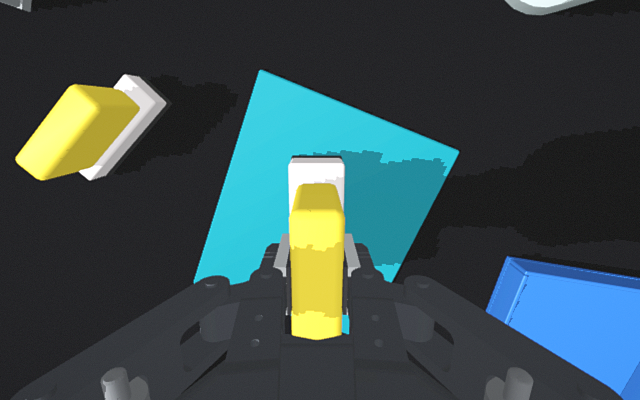

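Request:
apply_moves:
  plan:
    - [0, 0, -0.15, 0, 0, 0]
    - [0, 0, -0.35, 0, 0, 0]
    - [0, 0, -0.55, 0, 0, 0]
    - [0.15, 0.04, -0.6, 0, 0, 0.01]
    - [0.35, 0.08, -0.6, 0, 0, 0.02]

```text
time_s: 4.5
tool_pos: [0.5122, 0.2503, 0.1947]
ee_rot: [-3.139, 0.001, -1.274]
force: [0.1, -0.7, -2.3]
opening: 0.0211
```

```bash
python3 mv.py .5 .05 .195 -77 .5085 -.165 .195 -79.5
```

```text
t 4.5 tcp [0.5122 0.2503 0.1947] rpy [-179.8    0.1  -73. ] F [ 0.1 -0.7 -2.3] open 0.0211 q [-0.21  0.47 -0.44  1.7   0.23  1.01 -2.  ]
row [0.752, 0.281, -0.003] [-0.001, 0.0, 0.022] dist 0.201
row [1.584, 0.501, -0.005] [-0.001, 0.0, 0.036] dist 0.415
```

Request:
apply_moves:
  plan:
    - [0.2, 0.07, 0, 0, 0, 0.005]
    - [0.42, 0.14, 0, 0, 0, 0.01]
    - [0.62, 0.21, 0, 0, 0, 0.015]
    - [0.82, 0.28, 0, 0, 0, 0.02]
    - [0.99, 0.32, 0, 0, 0, 0.025]

```text
time_s: 5.12
tool_pos: [0.5068, -0.0128, 0.1932]
ee_rot: [3.141, -0.001, -1.356]
force: [0.0, -0.4, -1.2]
opening: 0.0212
```

```bash
python3 mv.py .5085 -.1617 .195 -79.5  .5085 -.1617 .13 -79.5
```

```text
t 5.12 tcp [ 0.5068 -0.0128  0.1932] rpy [180.   -0.  -77.7] F [ 0.  -0.4 -1.2] open 0.0212 q [ 0.26  0.38 -0.4   1.86  0.18  0.94 -1.57]
row [0.583, 0.12, -0.007] [0.0, -0.0, 0.01] dist 0.149
row [0.583, 0.12, 0.253] [0.0, -0.0, 0.01] dist 0.162
```

Request:
apply_moves:
  plan:
    - [0.2, 0.04, 0, 0, 0, 0.005]
    - [0.4, 0.08, 0, 0, 0, 0.01]
    - [0.583, 0.12, 0.08, 0, 0, 0.01]
    - [0.583, 0.12, 0.25, 0, 0, 0.01]
    - [0.583, 0.12, 0.25, 0, 0, 0.01]

```text
time_s: 5.75
tool_pos: [0.5072, -0.1591, 0.1283]
ee_rot: [3.136, 0.003, -1.386]
force: [0.1, 0.5, -1.7]
opening: 0.0211
```

```bash
python3 look.py 3 top;python3 look.py 3 scene; python3 look.py 3;python3 mv.py .5085 -.1617 .08 -79.5
python3 - <<'E'
from h import *
a=cam("top",3)["pixels"][140:260,280:430];b=cam("scene",3)["pixels"][150:300,200:360]
cv2.imwrite("pics/m3.png",np.hstack([cv2.resize(a,(400,320)),cv2.resize(b,(400,320))]))
E
```

```text
t 5.9 tcp [ 0.5105 -0.1584  0.1319] rpy [-179.9   -0.   -79.3] F [-0.1  0.1 -0.1] open 0.0212 q [ 0.49  0.48 -0.34  1.88  0.21  0.82 -1.35]
row [0.011, 0.011, 0.208] [-0.0, -0.0, 0.001] dist 0.052
```

View pics/m3.png

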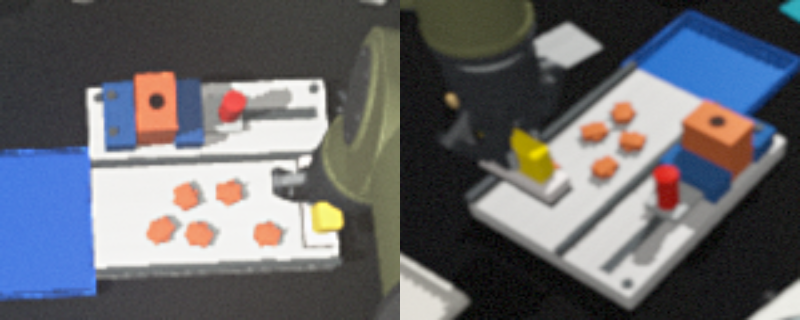

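View pics/wrist3.png

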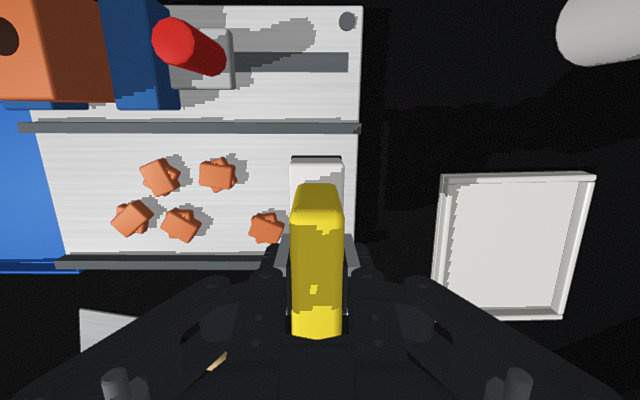

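```bash
python3 - <<'E'
from h import *
c=cam("wrist",3);T=c["T"]
cv2.imwrite("pics/w3c.png",cv2.resize(c["pixels"][110:350,260:370],None,fx=2.4,fy=2.4,interpolation=cv2.INTER_CUBIC))
I=np.eye(4)
# in tool frame: planes z=const
for v in (155,158,163): print(v,plane(c,[[290,v],[342,v]],.013,I).round(4).tolist(),plane(c,[[290,v],[342,v]],.041,I).round(4).tolist())
for v in (184,333,339): print(v,plane(c,[[316,v]],-.036,I).round(4).tolist())
E
```

```text
155 [[-0.0158, -0.0484, 0.013], [0.0111, -0.0484, 0.013]] [[-0.0183, -0.0442, 0.041], [0.0135, -0.0442, 0.041]]
158 [[-0.0159, -0.0468, 0.013], [0.0111, -0.0468, 0.013]] [[-0.0184, -0.0424, 0.041], [0.0135, -0.0424, 0.041]]
163 [[-0.0159, -0.0442, 0.013], [0.0112, -0.0442, 0.013]] [[-0.0184, -0.0393, 0.041], [0.0136, -0.0393, 0.041]]
184 [[-0.0023, -0.045, -0.036]]
333 [[-0.0023, 0.02, -0.036]]
339 [[-0.0023, 0.0231, -0.036]]
```

View pics/w3c.png

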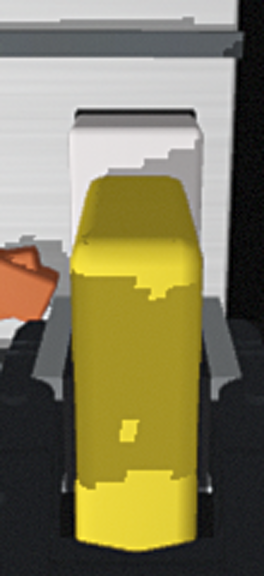

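Request:
apply_moves:
  plan:
    - [0.011, 0.011, 0.1, 0, 0, 0]
    - [0.011, 0.011, 0.2, 0, 0, 0]
    - [0.011, 0.011, 0.22, 0, 0, 0]
    - [0.011, 0.011, 0.23, 0, 0, 0]
    - [0.011, 0.011, 0.236, 0, 0, 0]

```text
time_s: 6.52
tool_pos: [0.5083, -0.1625, 0.0726]
ee_rot: [-3.14, -0.001, -1.385]
force: [-0.4, 0.9, -1.1]
opening: 0.0213
```

```bash
python3 mv.py .5085 -.1617 .07 -79.5
```

```text
t 6.53 tcp [ 0.5083 -0.1625  0.0726] rpy [-179.9   -0.   -79.4] F [-0.4  0.9 -1.1] open 0.0213 q [ 0.47  0.56 -0.31  1.94  0.26  0.67 -1.38]
row [-0.003, -0.001, 0.011] [-0.001, -0.0, 0.001] dist 0.003
```

Request:
apply_moves:
  plan:
    - [0, 0, 0.006, 0, 0, 0]
    - [0, 0, 0.01, 0, 0, 0]

```text
time_s: 6.78
tool_pos: [0.508, -0.1626, 0.0711]
ee_rot: [-3.14, -0.001, -1.386]
force: [-6.9, 2.0, 25.5]
opening: 0.0213
```

Request:
apply_moves:
  plan:
    - [0, 0, -0.006, 0, 0, 0]
    - [0, 0, -0.006, 0, 0, 0]

```text
time_s: 7.02
tool_pos: [0.5078, -0.1626, 0.0712]
ee_rot: [-3.141, -0.001, -1.386]
force: [-0.8, -0.2, 6.6]
opening: 0.0212
```

```bash
python3 look.py 4 scene; python3 mv.py .463 .0841 .0713 -79.5; python3 - <<'E'
from h import *
b=cam("scene",4)["pixels"][150:300,200:360]
cv2.imwrite("pics/m4.png",cv2.resize(b,(640,600)))
E
```

```text
t 7.08 tcp [ 0.5078 -0.1627  0.0712] rpy [-179.9   -0.   -79.4] F [-1.9 -0.7  6.7] open 0.0214 q [ 0.47  0.56 -0.31  1.94  0.26  0.67 -1.39]
row [-1.003, -0.005, -0.001] [-0.0, -0.0, 0.001] dist 0.251
```

View pics/m4.png

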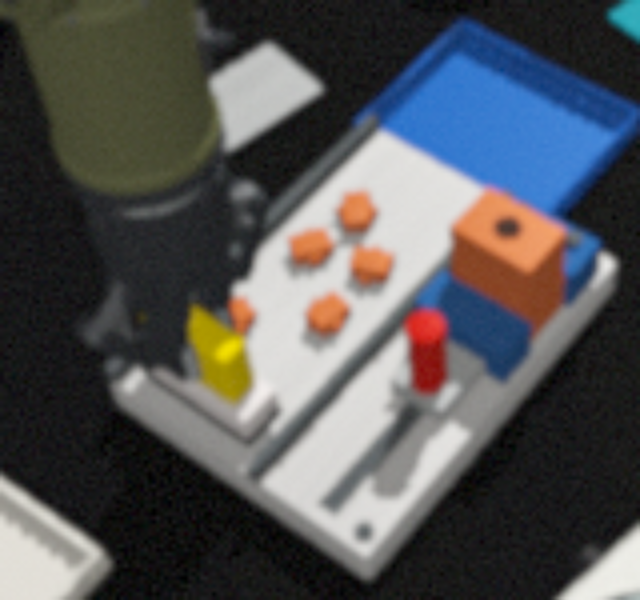

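Request:
apply_moves:
  plan:
    - [-0.08, 0, -0.001, 0, 0, 0]
    - [-0.18, 0, -0.001, 0, 0, 0]
    - [-0.28, 0, -0.001, 0, 0, 0]
    - [-0.38, 0, -0.001, 0, 0, 0]
    - [-0.48, 0, -0.001, 0, 0, 0]

```text
time_s: 7.7
tool_pos: [0.4855, -0.0437, 0.0712]
ee_rot: [-3.14, -0.001, -1.386]
force: [1.8, -2.8, 2.8]
opening: 0.0211
```

```bash
python3 look.py 5 scene; python3 mv.py .463 .0841 .0715 -79.5; python3 - <<'E'
from h import *
b=cam("scene",5)["pixels"][150:300,200:360]
cv2.imwrite("pics/m5.png",cv2.resize(b,(640,600)))
E
```

```text
t 7.75 tcp [ 0.4848 -0.0397  0.0712] rpy [-179.9    0.1  -79.2] F [-0.9  0.8  4.3] open 0.0215 q [ 0.24  0.51 -0.29  2.06  0.25  0.6  -1.61]
row [-0.503, -0.008, -0.0] [-0.0, 0.001, 0.002] dist 0.126
```

View pics/m5.png

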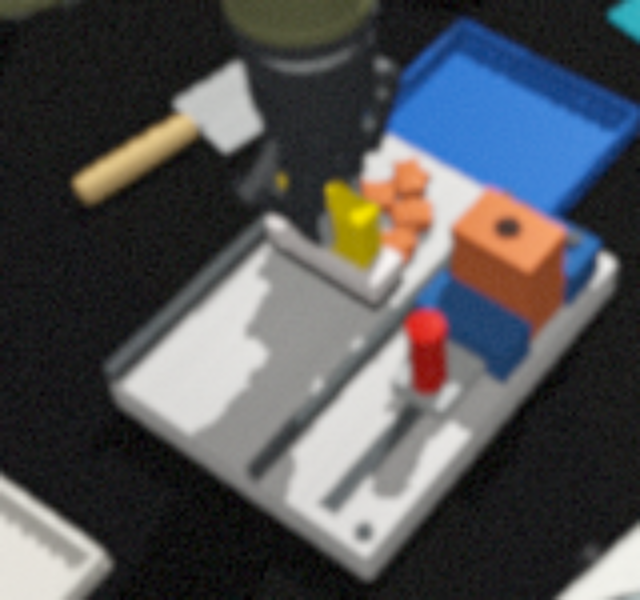

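Request:
apply_moves:
  plan:
    - [-0.08, -0.002, -0.001, 0, 0, 0]
    - [-0.16, -0.004, -0.001, 0, 0, 0]
    - [-0.24, -0.006, -0.001, 0, 0, 0.001]
    - [-0.32, -0.008, -0.001, 0, 0, 0.001]
    - [-0.4, -0.008, -0.001, 0, 0, 0.001]

```text
time_s: 8.38
tool_pos: [0.4688, 0.0545, 0.0712]
ee_rot: [-3.141, -0.0, -1.389]
force: [1.6, -2.6, 1.6]
opening: 0.0216
```

Request:
apply_moves:
  plan:
    - [-0.04, 0, 0, 0, 0, 0]
    - [-0.08, 0, 0, 0, 0, 0]
    - [-0.11, 0, 0, 0, 0, 0]

```text
time_s: 8.75
tool_pos: [0.4674, 0.0814, 0.0733]
ee_rot: [-3.134, -0.001, -1.39]
force: [2.4, -5.0, 25.4]
opening: 0.0214
```

```bash
python3 look.py 6 scene; python3 look.py 6 top; python3 look.py 6; python3 mv.py .463 .0841 .0715 -79.5; python3 - <<'E'
from h import *
a=cam("top",6)["pixels"][150:250,240:400]
b=cam("scene",6)["pixels"][140:260,250:410]
cv2.imwrite("pics/m6.png",np.vstack([cv2.resize(b,(400,300)),cv2.resize(a,(400,300))]))
E
```

```text
t 8.9 tcp [0.4675 0.0822 0.0734] rpy [-179.5    0.   -79.6] F [ 2.2 -2.6 22.5] open 0.0213 q [-0.03  0.49 -0.27  2.1   0.24  0.58 -1.86]
row [-0.011, 0.016, 0.008] [-0.003, 0.0, -0.0] dist 0.005
```

View pics/m6.png

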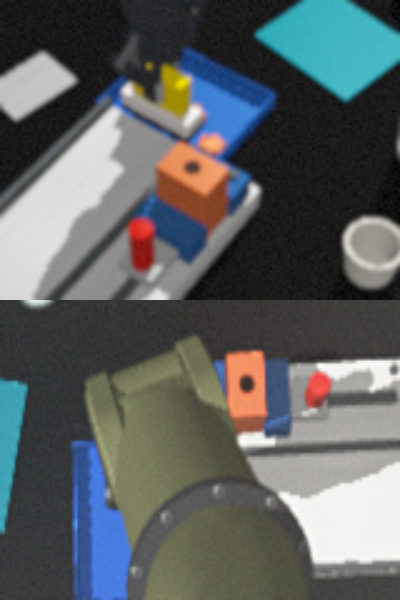

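View pics/wrist6.png

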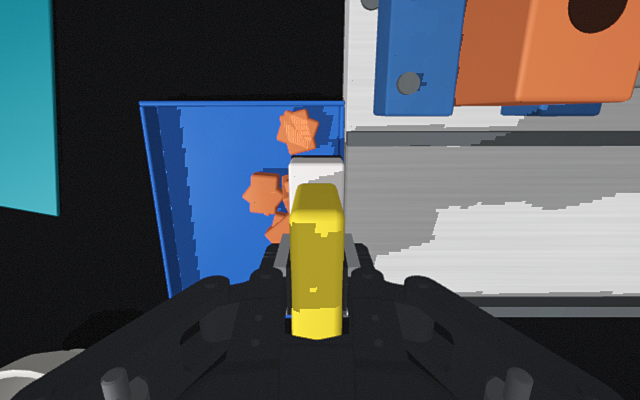

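The scraper is now past the plate edge and riding on a chip, with about 22 N upward. I'll lift it and look.

Request:
apply_moves:
  plan:
    - [0, 0, -0.02, 0, 0, 0]
    - [0, 0, -0.08, 0, 0, 0]
    - [0, 0, -0.2, 0, 0, 0]
    - [0, 0, -0.35, 0, 0, 0]
    - [0, 0, -0.4, 0, 0, 0]

```text
time_s: 9.52
tool_pos: [0.4642, 0.0813, 0.1723]
ee_rot: [-3.14, 0.0, -1.389]
force: [0.7, 0.2, -2.4]
opening: 0.0217
```

```bash
python3 look.py 7 scene; python3 look.py 7; python3 mv.py .463 .0841 .0715 -79.5; python3 - <<'E'
from h import *
b=cam("scene",7)["pixels"][140:260,250:410]
cv2.imwrite("pics/m7.png",cv2.resize(b,(640,480)))
E
```

```text
t 9.62 tcp [0.4641 0.0811 0.1714] rpy [-179.9   -0.   -79.6] F [-0.4  0.  -1.9] open 0.0215 q [ 0.02  0.35 -0.33  1.98  0.15  0.84 -1.78]
row [-0.013, 0.002, 0.4] [-0.0, -0.0, -0.0] dist 0.1
```

View pics/m7.png

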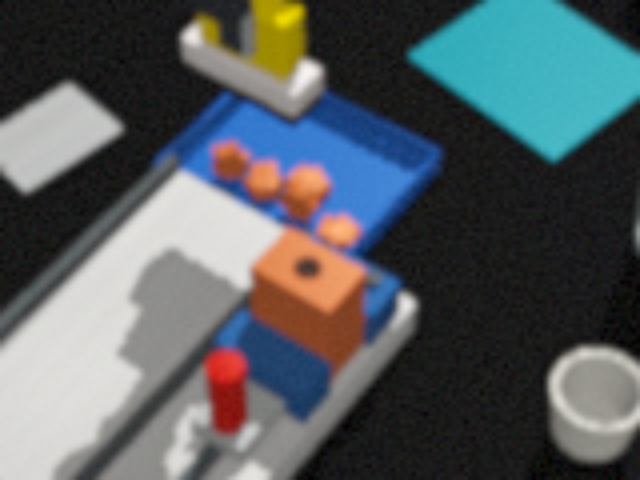

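View pics/wrist7.png

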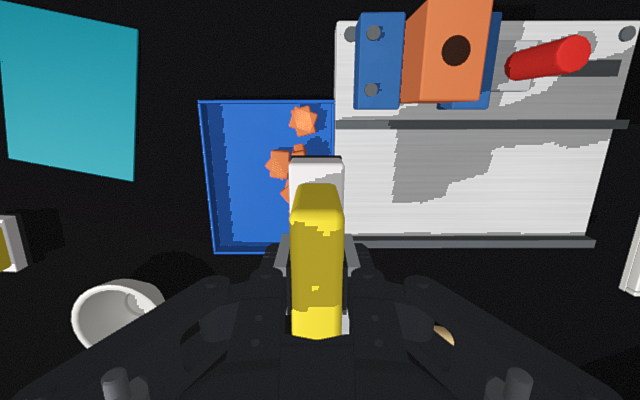

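```bash
python3 mv.py .499 .31 .17 -75 .499 .337 .17 -75
```

```text
t 9.62 tcp [0.4641 0.0811 0.1714] rpy [-179.9   -0.   -79.6] F [-0.4  0.  -1.9] open 0.0215 q [ 0.02  0.35 -0.33  1.98  0.15  0.84 -1.78]
row [-0.875, -0.303, 0.006] [-0.0, -0.0, -0.025] dist 0.232
row [-0.981, -0.323, 0.006] [-0.0, -0.0, -0.025] dist 0.258
```

Request:
apply_moves:
  plan:
    - [-0.2, -0.06, 0, 0, 0, -0.005]
    - [-0.4, -0.13, 0, 0, 0, -0.01]
    - [-0.6, -0.19, 0, 0, 0, -0.015]
    - [-0.8, -0.26, 0, 0, 0, -0.02]
    - [-0.98, -0.323, 0, 0, 0, -0.025]

```text
time_s: 10.25
tool_pos: [0.4982, 0.3381, 0.1686]
ee_rot: [3.139, -0.001, -1.309]
force: [0.3, 0.4, -1.9]
opening: 0.0214
```

```bash
python3 look.py 8 scene; python3 look.py 8 top; python3 mv.py .499 .337 .06 -75; python3 - <<'E'
from h import *
a=cam("top",8)["pixels"][170:260,250:370]
b=cam("scene",8)["pixels"][140:230,270:390]
cv2.imwrite("pics/m8.png",np.hstack([cv2.resize(b,(400,300),interpolation=cv2.INTER_CUBIC),cv2.resize(a,(400,300),interpolation=cv2.INTER_CUBIC)]))
E
```

```text
t 10.35 tcp [0.4969 0.343  0.1686] rpy [179.9   0.2 -74.7] F [-1.1 -0.1 -1.8] open 0.0212 q [-0.41  0.54 -0.37  1.65  0.22  0.99 -2.15]
row [0.027, -0.003, 0.434] [0.001, 0.001, 0.002] dist 0.109
```

View pics/m8.png

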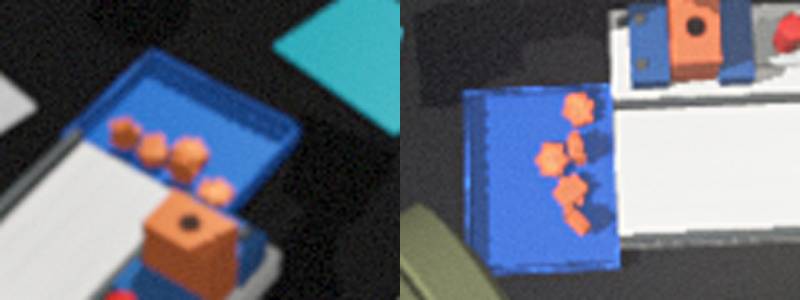

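All five chips are in the pan. In the top crop they are at (578,108), (577,150), (550,160), (570,190) and (578,222), and the channel is empty. Now I'll put the scraper on the pad.

Request:
apply_moves:
  plan:
    - [0.027, 0, 0.12, 0, 0, 0]
    - [0.027, 0, 0.28, 0, 0, 0]
    - [0.027, 0, 0.42, 0, 0, 0]
    - [0.027, 0, 0.47, 0, 0, 0]
    - [0.027, 0, 0.485, 0, 0, 0]

```text
time_s: 10.98
tool_pos: [0.5002, 0.3297, 0.0487]
ee_rot: [3.14, -0.001, -1.31]
force: [1.0, 0.2, -0.9]
opening: 0.0211
```

```bash
python3 mv.py .499 .337 .0445 -75
```

```text
t 10.97 tcp [0.5002 0.3297 0.0487] rpy [179.9  -0.  -75.1] F [ 1.   0.2 -0.9] open 0.0211 q [-0.43  0.67 -0.31  1.78  0.29  0.73 -2.21]
row [-0.029, -0.003, 0.017] [0.001, -0.0, -0.0] dist 0.008
```

Request:
apply_moves:
  plan:
    - [-0.02, 0, 0.009, 0, 0, 0]
    - [-0.02, 0, 0.014, 0, 0, 0]
    - [-0.02, 0, 0.017, 0, 0, 0]
    - [-0.02, 0, 0.017, 0, 0, 0]

```text
time_s: 11.48
tool_pos: [0.4997, 0.335, 0.0459]
ee_rot: [-3.141, 0.0, -1.31]
force: [-0.2, -0.2, -2.8]
opening: 0.0212
```

Request:
apply_moves:
  plan:
    - [0, 0, 0.005, 0, 0, 0]
    - [0, 0, 0.008, 0, 0, 0]

```text
time_s: 11.72
tool_pos: [0.4996, 0.335, 0.0442]
ee_rot: [-3.141, -0.0, -1.31]
force: [-3.2, -2.5, 10.0]
opening: 0.0214
```

Contact with the pad: opening and rising.

Request:
apply_moves:
  plan:
    - [0, 0, -0.001, 0, 0, 0]
    - [0, 0, -0.001, 0, 0, 0]
    - [0, 0, -0.001, 0, 0, 0]
    - [0, 0, -0.001, 0, 0, 0]
    - [0, 0, -0.001, 0, 0, 0]
  jaw: 1

```text
time_s: 12.35
tool_pos: [0.4995, 0.335, 0.0438]
ee_rot: [3.142, 0.0, -1.31]
force: [0.4, 0.2, -0.3]
opening: 0.0852
```

Request:
apply_moves:
  plan:
    - [0, 0, -0.15, 0, 0, 0]
    - [0, 0, -0.35, 0, 0, 0]
    - [0, 0, -0.55, 0, 0, 0]
    - [0, 0, -0.65, 0, 0, 0]
    - [0, 0, -0.65, 0, 0, 0]

```text
time_s: 12.98
tool_pos: [0.5003, 0.3358, 0.2086]
ee_rot: [-3.137, 0.001, -1.31]
force: [-0.5, 1.0, -0.1]
opening: 0.0853
```

```bash
python3 look.py 9 scene; python3 look.py 9; python3 mv.py .5983 -.0640 .2 -79.5 .5983 -.0640 .2 -169.5 .5983 -.0640 .2 10.5; python3 - <<'E'
from h import *
b=cam("scene",9)["pixels"][90:210,310:470]
cv2.imwrite("pics/m9.png",np.hstack([cv2.resize(b,(400,300),interpolation=cv2.INTER_CUBIC),cv2.resize(cam("wrist",9)["pixels"],(400,300))]))
E
```

```text
t 13.07 tcp [0.4992 0.3346 0.2058] rpy [180.   -0.  -75.1] F [-0.5 -0.4 -0.5] open 0.0854 q [-0.4   0.5  -0.37  1.6   0.2   1.07 -2.13]
row [1.643, 0.028, 0.024] [0.0, -0.0, 0.025] dist 0.411
row [1.643, 0.028, 0.024] [0.0, -0.0, 0.525] dist 0.411
row [1.643, 0.028, 0.024] [0.0, 0.0, -0.475] dist 0.411
```

View pics/m9.png

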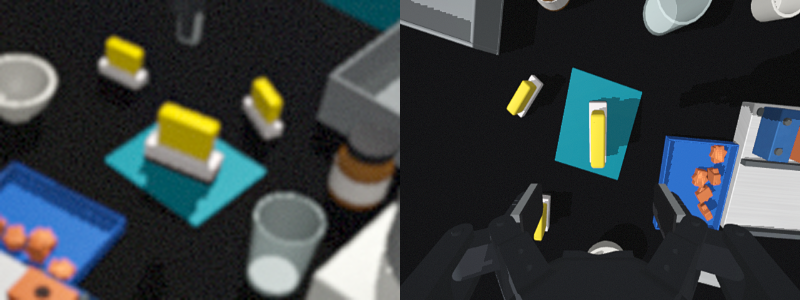

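Request:
apply_moves:
  plan:
    - [0.18, 0, 0, 0, 0, -0.05]
    - [0.36, 0, 0, 0, 0, -0.1]
    - [0.55, 0.01, 0, 0, 0, -0.15]
    - [0.74, 0.01, 0, 0, 0, -0.2]
    - [0.92, 0.01, 0, 0, 0, -0.25]

```text
time_s: 13.7
tool_pos: [0.5558, 0.1101, 0.2047]
ee_rot: [3.14, 0.002, -0.52]
force: [0.0, -0.0, 0.2]
opening: 0.0853
```

```bash
python3 mv.py .5983 -.0640 .2 10.5
```

```text
t 13.7 tcp [0.5558 0.1101 0.2047] rpy [179.9   0.1 -29.8] F [ 0.  -0.   0.2] open 0.0853 q [ 0.13  0.48 -0.57  1.69  0.29  1.06 -1.05]
row [0.493, 0.52, 0.019] [0.0, 0.001, -0.224] dist 0.179
```

Request:
apply_moves:
  plan:
    - [0.1, 0.1, 0, 0, 0, -0.05]
    - [0.22, 0.23, 0, 0, 0, -0.1]
    - [0.34, 0.36, 0, 0, 0, -0.15]
    - [0.45, 0.48, 0, 0, 0, -0.2]
    - [0.493, 0.52, 0, 0, 0, -0.224]

```text
time_s: 14.32
tool_pos: [0.5972, -0.0661, 0.204]
ee_rot: [-3.141, 0.003, 0.178]
force: [-0.3, -0.1, 0.5]
opening: 0.0852
```

```bash
python3 look.py 10;  python3 mv.py .5983 -.0640 .12 10.5 .5983 -.0640 .068 10.5
```

```text
t 14.38 tcp [ 0.5976 -0.0671  0.2039] rpy [180.    0.2  10.3] F [ 0.8 -1.8  0.4] open 0.0853 q [ 0.52  0.57 -0.74  1.6   0.41  1.14 -0.14]
row [0.006, -0.012, 0.335] [0.0, 0.001, -0.001] dist 0.084
row [0.007, -0.012, 0.543] [0.0, 0.001, -0.001] dist 0.136
```

View pics/wrist10.png

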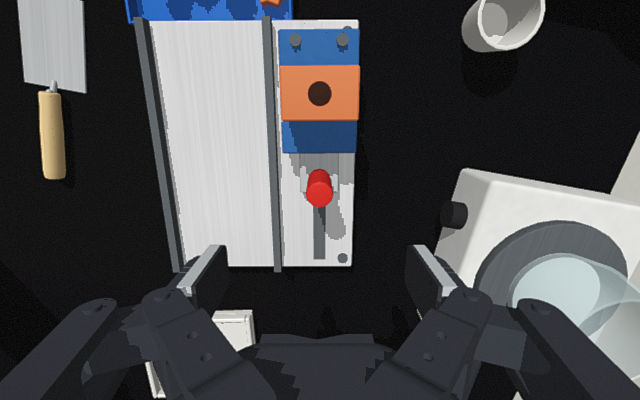

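```bash
python3 - <<'E'
from h import *
c=cam("wrist",10);T=c["T"]
m,st=blobs(c,(0,170,150),(3,255,255),50)
print([ (a,ce) for a,ce in st])
print("knob",plane(c,[[320,189]],.102,T).round(4),"spot",plane(c,[[319.5,93.5]],.110,T).round(4))
t=cam("top",8);print("hotplate",plane(t,[[360,138],[432,141],[378,136],[405,138]],.04).round(3).tolist())
E
```

```text
[(array([306, 170,  27,  37, 746], dtype=int32), array([318.56970509, 188.75067024]))]
knob [[ 0.5991 -0.0576  0.102 ]] spot [[0.585  0.0169 0.11  ]]
hotplate [[0.729, -0.034, 0.04], [0.749, -0.246, 0.04], [0.742, -0.086, 0.04], [0.747, -0.166, 0.04]]
```

Request:
apply_moves:
  plan:
    - [0.006, -0.012, 0.12, 0, 0, 0]
    - [0.006, -0.015, 0.28, 0, 0, 0]
    - [0.006, -0.015, 0.42, 0, 0, 0]
    - [0.006, -0.015, 0.53, 0, 0, 0]
    - [0.006, -0.015, 0.543, 0, 0, 0]
  jaw: 0.3

```text
time_s: 15.0
tool_pos: [0.5965, -0.0574, 0.0678]
ee_rot: [-3.14, 0.005, 0.179]
force: [0.2, 0.4, -0.0]
opening: 0.0556
```

Request:
apply_moves:
  plan:
    - [0, 0, 0, 0, 0, 0]
    - [0, 0, 0, 0, 0, 0]
    - [0, 0, 0, 0, 0, 0]
  jaw: -1
  newtons: 40

```text
time_s: 15.38
tool_pos: [0.5977, -0.0581, 0.0717]
ee_rot: [3.141, 0.001, 0.179]
force: [-5.9, 0.2, 6.2]
opening: 0.023
```

```bash
python3 look.py 11 scene;  python3 mv.py .6065 -.1082 .068 10.5; python3 - <<'E'
from h import *
b=cam("scene",11)["pixels"][140:290,220:420]
cv2.imwrite("pics/m11.png",cv2.resize(b,(800,600),interpolation=cv2.INTER_CUBIC))
E
```

```text
t 15.43 tcp [ 0.5978 -0.0581  0.0717] rpy [180.    0.1  10.2] F [-6.3  0.8  5.7] open 0.0226 q [ 0.45  0.7  -0.65  1.76  0.54  0.87 -0.27]
row [-0.001, 0.204, 0.015] [0.0, 0.0, -0.002] dist 0.051
```

View pics/m11.png

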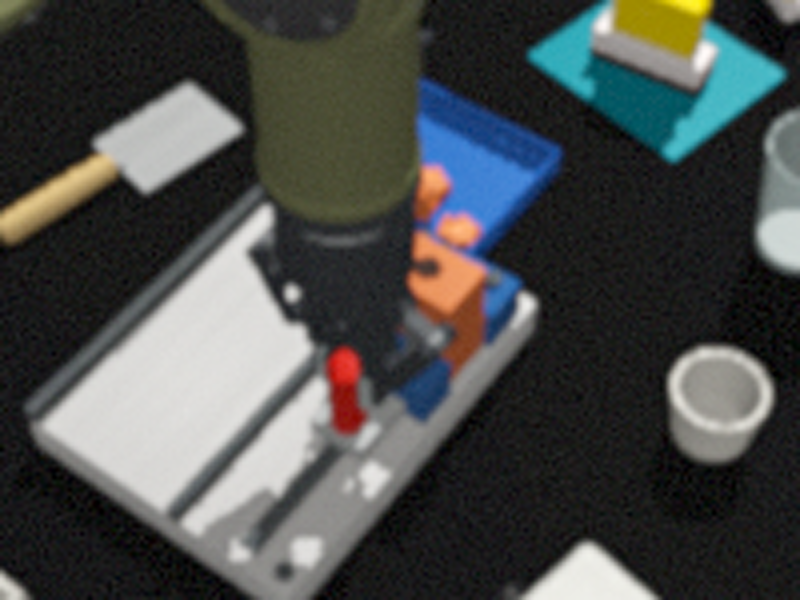

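Request:
apply_moves:
  plan:
    - [0, 0.03, 0, 0, 0, 0]
    - [0, 0.07, 0, 0, 0, 0]
    - [0, 0.11, 0, 0, 0, 0]
    - [0, 0.15, 0, 0, 0, 0]
    - [0, 0.18, 0, 0, 0, 0]

```text
time_s: 16.05
tool_pos: [0.6058, -0.1018, 0.0717]
ee_rot: [-3.141, 0.001, 0.179]
force: [-9.0, 22.6, 5.1]
opening: 0.0229
```

```bash
python3 look.py 12 scene; python3 look.py 12;  python3 mv.py .6065 -.1082 .068 10.5; python3 - <<'E'
from h import *
b=cam("scene",12)["pixels"][140:290,220:420]
cv2.imwrite("pics/m12.png",np.hstack([cv2.resize(b,(400,300),interpolation=cv2.INTER_CUBIC),cv2.resize(cam("wrist",12)["pixels"],(400,300))]))
E
```

```text
t 16.15 tcp [ 0.6058 -0.1015  0.0717] rpy [-179.9    0.    10.2] F [-5.   1.6  5.6] open 0.0229 q [ 0.52  0.72 -0.66  1.72  0.54  0.89 -0.19]
row [-0.002, 0.027, 0.015] [-0.0, 0.0, -0.001] dist 0.008
```

View pics/m12.png

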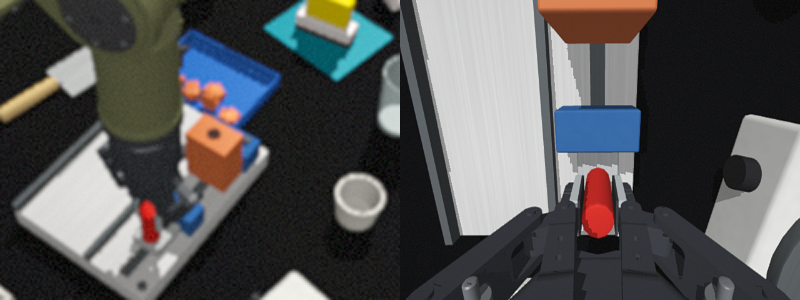

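Request:
apply_moves:
  plan:
    - [0, 0, 0, 0, 0, 0]
    - [0, 0, 0, 0, 0, 0]
    - [0, 0, -0.03, 0, 0, 0]
    - [0, 0, -0.2, 0, 0, 0]
    - [0, 0, -0.45, 0, 0, 0]
  jaw: 0.3

```text
time_s: 16.77
tool_pos: [0.6058, -0.1027, 0.1833]
ee_rot: [-3.14, 0.003, 0.179]
force: [1.2, -0.6, 0.4]
opening: 0.0553
```

```bash
python3 look.py 13;python3 look.py 13 scene; python3 mv.py .5843 .0155 .18 10.5 .5843 .0155 .064 10.5
```

```text
t 16.88 tcp [ 0.6103 -0.1015  0.1904] rpy [179.9  -0.6  10.3] F [ 0.1 -0.   0.3] open 0.0559 q [ 0.56  0.6  -0.73  1.59  0.43  1.11 -0.1 ]
row [-0.02, -0.479, 0.04] [0.001, -0.004, -0.001] dist 0.12
row [-0.025, -0.48, 0.504] [0.001, -0.004, -0.001] dist 0.174
```

View pics/wrist13.png

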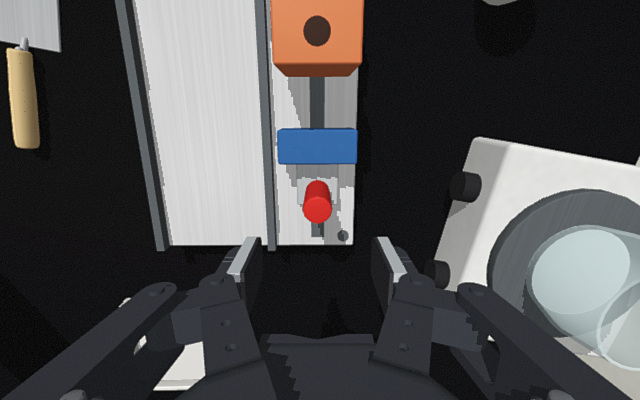

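Request:
apply_moves:
  plan:
    - [-0.005, -0.12, 0, 0, 0, 0]
    - [-0.01, -0.27, 0, 0, 0, -0.001]
    - [-0.02, -0.4, 0, 0, 0, -0.001]
    - [-0.02, -0.48, 0.02, 0, 0, -0.001]
    - [-0.02, -0.48, 0.04, 0, 0, -0.001]
  jaw: 1

```text
time_s: 17.5
tool_pos: [0.5803, 0.0166, 0.1735]
ee_rot: [-3.141, -0.001, 0.185]
force: [0.5, -0.0, -0.1]
opening: 0.0854
```

```bash
python3 look.py 14; python3 mv.py .5843 .0155 .18 10.5 .5843 .0155 .064 10.5; python3 - <<'E'
from h import *
c=cam("wrist",13);print("knob now",plane(c,[[317,206]],.102,c["T"]).round(4), "was .5983 -.064", "spot",plane(c,[[317,30.5]],.11,c["T"]).round(4))
c=cam("wrist",14)
m=cv2.inRange(cv2.cvtColor(c["pixels"],cv2.COLOR_BGR2HSV),(0,0,0),(180,255,255))
E
```

```text
t 17.55 tcp [0.5802 0.0146 0.1725] rpy [180.    0.   10.5] F [ 0.6 -0.6  0.3] open 0.0854 q [ 0.39  0.57 -0.73  1.7   0.43  1.04 -0.3 ]
row [0.017, -0.0, -0.03] [0.0, 0.0, -0.0] dist 0.009
row [0.017, -0.001, 0.434] [0.0, 0.0, -0.0] dist 0.109
knob now [[ 0.6067 -0.1027  0.102 ]] was .5983 -.064 spot [[0.585 0.017 0.11 ]]
```

View pics/wrist14.png

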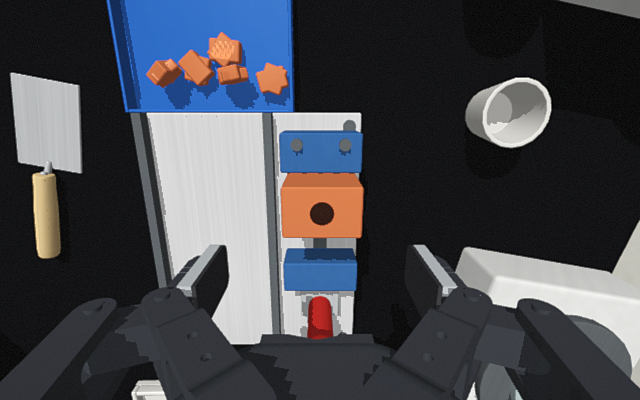

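Request:
apply_moves:
  plan:
    - [0.017, 0, 0.05, 0, 0, 0]
    - [0.017, 0, 0.15, 0, 0, 0]
    - [0.017, 0, 0.28, 0, 0, 0]
    - [0.017, 0, 0.4, 0, 0, 0]
    - [0.017, 0, 0.434, 0, 0, 0]

```text
time_s: 18.18
tool_pos: [0.5836, 0.014, 0.062]
ee_rot: [-3.141, 0.004, 0.18]
force: [-0.2, 0.1, -0.1]
opening: 0.0852
```

Request:
apply_moves:
  plan:
    - [0, 0, 0, 0, 0, 0]
    - [0, 0, 0, 0, 0, 0]
    - [0, 0, 0, 0, 0, 0]
    - [0, 0, 0, 0, 0, 0]
  jaw: -1
  newtons: 60

```text
time_s: 18.68
tool_pos: [0.585, 0.0154, 0.0654]
ee_rot: [3.141, -0.001, 0.182]
force: [-0.1, -0.7, 3.6]
opening: 0.0596
```

```bash
python3 mv.py .5843 .0155 .19 10.5
```

```text
t 18.68 tcp [0.585  0.0154 0.0654] rpy [180.   -0.1  10.4] F [-0.1 -0.7  3.6] open 0.0596 q [ 0.33  0.69 -0.65  1.81  0.55  0.83 -0.41]
row [-0.002, -0.001, -0.498] [0.0, -0.0, -0.0] dist 0.125
```

Request:
apply_moves:
  plan:
    - [0, 0, -0.05, 0, 0, 0]
    - [0, 0, -0.15, 0, 0, 0]
    - [0, 0, -0.3, 0, 0, 0]
    - [0, 0, -0.45, 0, 0, 0]
    - [0, 0, -0.47, 0, 0, 0]

```text
time_s: 19.3
tool_pos: [0.5857, 0.0161, 0.185]
ee_rot: [3.141, -0.005, 0.182]
force: [0.5, 0.3, -4.3]
opening: 0.0594
```

```bash
python3 look.py 15; python3 mv.py .533 -.166 .182 10.5 .481 -.346 .182 10.5
```

```text
t 19.35 tcp [0.5851 0.0157 0.1838] rpy [180.   -0.2  10.4] F [ 0.4 -0.4 -4.2] open 0.0598 q [ 0.39  0.56 -0.74  1.68  0.42  1.07 -0.3 ]
row [-0.336, 0.677, 0.007] [0.0, -0.001, -0.0] dist 0.189
row [-0.671, 1.347, 0.006] [0.0, -0.001, -0.0] dist 0.376
```

View pics/wrist15.png

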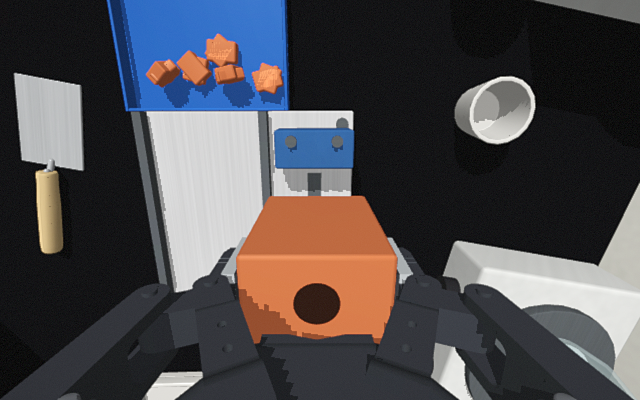

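Request:
apply_moves:
  plan:
    - [-0.08, 0.15, 0, 0, 0, 0]
    - [-0.17, 0.34, 0, 0, 0, 0]
    - [-0.26, 0.53, 0, 0, 0, 0]
    - [-0.35, 0.71, 0, 0, 0, 0]
    - [-0.43, 0.86, 0, 0, 0, 0]

```text
time_s: 19.98
tool_pos: [0.5157, -0.2176, 0.1802]
ee_rot: [-3.14, 0.003, 0.181]
force: [0.1, -0.7, -4.3]
opening: 0.0595
```

```bash
python3 mv.py .481 -.346 .18 10.5
```

```text
t 19.98 tcp [ 0.5157 -0.2176  0.1802] rpy [-179.9    0.2   10.4] F [ 0.1 -0.7 -4.3] open 0.0595 q [ 0.84  0.53 -0.75  1.74  0.41  1.03  0.12]
row [-0.229, 0.48, 0.001] [-0.0, 0.001, -0.001] dist 0.133
```

Request:
apply_moves:
  plan:
    - [-0.08, 0.16, 0, 0, 0, 0]
    - [-0.15, 0.32, 0, 0, 0, 0]
    - [-0.22, 0.46, 0, 0, 0, 0]
    - [-0.229, 0.48, 0.05, 0, 0, 0]
    - [-0.229, 0.48, 0.1, 0, 0, 0]

```text
time_s: 20.6
tool_pos: [0.4822, -0.3434, 0.155]
ee_rot: [-3.139, 0.001, 0.181]
force: [0.0, 0.7, -4.1]
opening: 0.059
```

```bash
python3 look.py 16 scene;python3 look.py 16 top; python3 mv.py .481 -.346 .055 10.5 .481 -.346 .0435 10.5; python3 - <<'E'
from h import *
a=cam("top",16)["pixels"][150:300,390:590]
b=cam("scene",16)["pixels"][200:350,90:290]
cv2.imwrite("pics/m16.png",np.hstack([cv2.resize(b,(400,300),interpolation=cv2.INTER_CUBIC),cv2.resize(a,(400,300),interpolation=cv2.INTER_CUBIC)]))
E
```

```text
t 20.7 tcp [ 0.4823 -0.3417  0.1546] rpy [-179.8    0.1   10.5] F [ 0.5  0.7 -4.1] open 0.0593 q [ 1.02  0.6  -0.73  1.69  0.46  1.03  0.32]
row [-0.007, 0.017, 0.398] [-0.001, 0.001, 0.0] dist 0.1
row [-0.007, 0.018, 0.444] [-0.001, 0.001, 0.0] dist 0.111
```

View pics/m16.png

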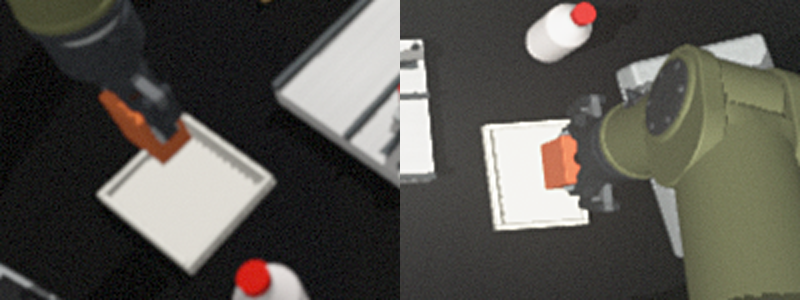

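Request:
apply_moves:
  plan:
    - [-0.007, 0.017, 0.12, 0, 0, 0]
    - [-0.007, 0.017, 0.26, 0, 0, 0]
    - [-0.007, 0.017, 0.37, 0, 0, 0]
    - [-0.007, 0.017, 0.42, 0, 0, 0]
    - [-0.007, 0.017, 0.435, 0, 0, 0]

```text
time_s: 21.32
tool_pos: [0.4827, -0.3474, 0.0481]
ee_rot: [-3.141, 0.0, 0.183]
force: [0.4, 0.3, -4.3]
opening: 0.0593
```

```bash
python3 mv.py .481 -.346 .0414 10.5
```

```text
t 21.32 tcp [ 0.4827 -0.3474  0.0481] rpy [-180.     0.    10.5] F [ 0.4  0.3 -4.3] open 0.0593 q [ 0.97  0.73 -0.64  1.79  0.58  0.82  0.23]
row [-0.006, -0.007, 0.027] [-0.0, 0.0, 0.0] dist 0.007
```

Request:
apply_moves:
  plan:
    - [0, 0, 0.008, 0, 0, 0]
    - [0, 0, 0.014, 0, 0, 0]
    - [0, 0, 0.02, 0, 0, 0]

```text
time_s: 21.7
tool_pos: [0.4825, -0.3485, 0.0439]
ee_rot: [3.141, -0.001, 0.182]
force: [-0.5, -0.5, -4.4]
opening: 0.0591
```

Request:
apply_moves:
  plan:
    - [0, 0, 0.004, 0, 0, 0]
    - [0, 0, 0.008, 0, 0, 0]
    - [0, 0, 0.01, 0, 0, 0]

```text
time_s: 22.08
tool_pos: [0.4822, -0.3484, 0.0414]
ee_rot: [3.141, 0.0, 0.182]
force: [-2.8, 0.4, 7.2]
opening: 0.0595
```

Contact at the expected height. Releasing and rising.

Request:
apply_moves:
  plan:
    - [0, 0, 0, 0, 0, 0]
    - [0, 0, 0, 0, 0, 0]
    - [0, 0, 0, 0, 0, 0]
    - [0, 0, -0.02, 0, 0, 0]
    - [0, 0, -0.1, 0, 0, 0]
  jaw: 1

```text
time_s: 22.7
tool_pos: [0.4816, -0.348, 0.0654]
ee_rot: [-3.14, 0.001, 0.182]
force: [-0.2, 0.0, 1.0]
opening: 0.0851
```

Request:
apply_moves:
  plan:
    - [0, 0, -0.15, 0, 0, 0]
    - [0, 0, -0.35, 0, 0, 0]
    - [0, 0, -0.55, 0, 0, 0]
    - [0, -0.15, -0.6, 0, 0, 0]
    - [0, -0.3, -0.6, 0, 0, 0]

```text
time_s: 23.32
tool_pos: [0.4691, -0.2738, 0.2175]
ee_rot: [3.14, -0.002, 0.181]
force: [0.6, 1.1, -0.2]
opening: 0.0851
```

Request:
apply_moves:
  plan:
    - [-0.1, -0.1, 0, 0, 0, 0]
    - [-0.2, -0.2, 0, 0, 0, 0]
    - [-0.2, -0.2, 0, 0, 0, 0]

```text
time_s: 23.7
tool_pos: [0.4086, -0.2332, 0.2163]
ee_rot: [3.141, 0.002, 0.183]
force: [-0.1, -0.6, -0.1]
opening: 0.0852
```

```bash
python3 look.py 17 scene;python3 look.py 17 top; python3 mv.py; python3 - <<'E'
from h import *
b=cam("scene",17)["pixels"];a=cam("top",17)["pixels"]
cv2.imwrite("pics/m17.png",cv2.resize(b[90:390,120:520],(800,600),interpolation=cv2.INTER_CUBIC))
cv2.imwrite("pics/m17b.png",cv2.resize(a[100:300,150:520],(800,432),interpolation=cv2.INTER_CUBIC))
E
```

```text
t 23.8 tcp [ 0.4108 -0.2349  0.2164] rpy [179.9  -0.   10.4] F [-0.1  0.   0.5] open 0.0857 q [ 1.07  0.36 -0.82  1.9   0.31  1.01  0.29]
```

View pics/m17.png

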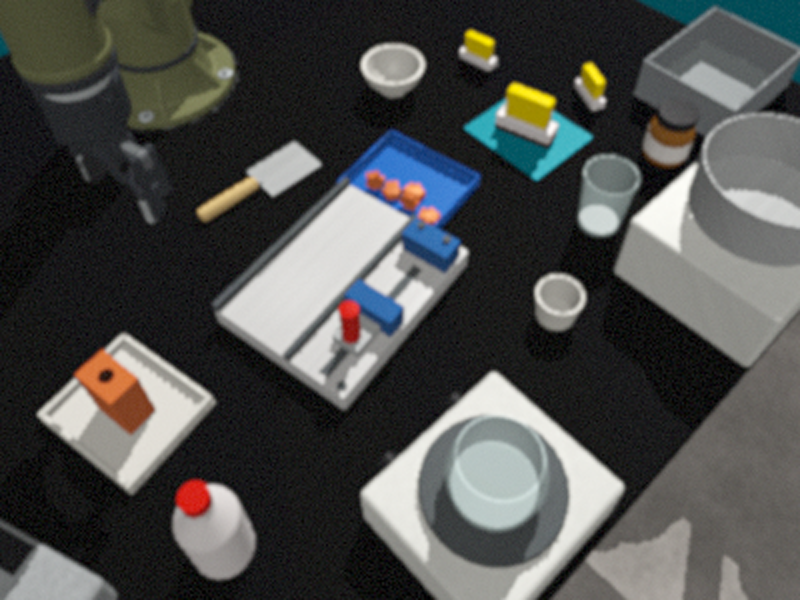

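View pics/m17b.png

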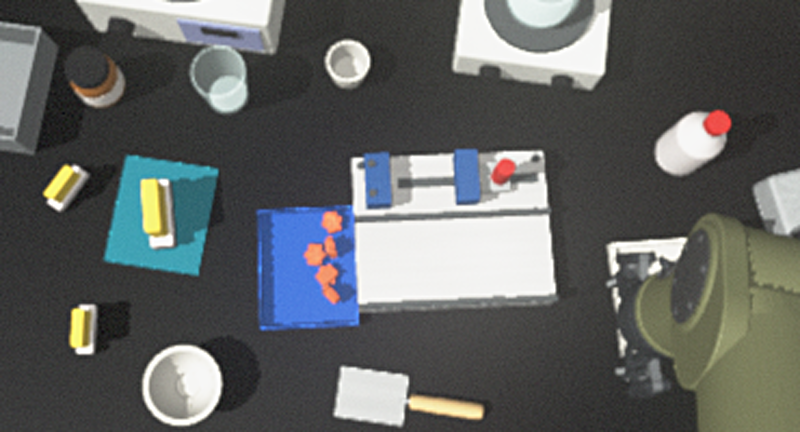

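```bash
python3 - <<'E'
from h import *
s=cam("scene",17);t=cam("top",17)
u=[120+(105.5)/2-.5,90+376.5/2-.5]
print("spot@.086",plane(s,[u],.086).round(4))
img=s["pixels"]
for z in(.006,.086): print(z,proj(s,[[.482+a,-.348+b,z] for a,b in((.035,-.014),(.024,.025),(-.035,.014),(-.024,-.025))]).round(1).tolist())
print("knob",plane(s,[[120+349.5/2-.5,90+308.5/2-.5]],.102).round(4),plane(t,[[150+505.5*370/800-.5,100+169/2.16-.5]],.102).round(4))
cv2.imwrite("pics/m18.png",cv2.resize(img[240:345,130:235],(600,600),interpolation=cv2.INTER_CUBIC))
E
```

```text
spot@.086 [[ 0.4816 -0.35    0.086 ]]
0.006 [[186.3, 308.0], [198.5, 293.7], [181.3, 279.9], [168.9, 293.5]]
0.086 [[175.6, 292.3], [189.1, 277.4], [170.9, 263.1], [157.3, 277.2]]
knob [[ 0.6065 -0.1078  0.102 ]] [[ 0.6014 -0.1074  0.102 ]]
```

View pics/m18.png

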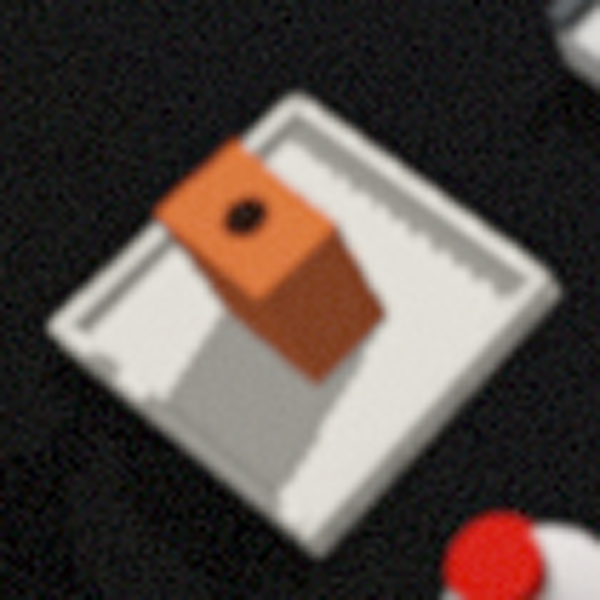

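```bash
python3 -c "
from station import *
print(hand_in())"
```

```text
the job is handed in; nothing more can be done
None
```

The job is done and handed in at about 24 s of the 72 s. The interface gave no verdict.

**What I did:** I gripped the largest scraper by its rib, wiped the channel in one pass and stood the scraper back on the teal pad. I then slid the jaw open by the red knob, and only after that lifted the clay block into the white tray.

**Last checks:**
- **Chips:** all five are in the pan, about 30 mm in from the plate edge, and the channel is empty.
- **Scraper:** it stands upright on the pad, with the gripper at (0.500, 0.335) when it was released. The pad centre is (0.499, 0.337).
- **Jaw:** the knob moved about 44 mm from its starting point by the scene and top cameras, which matches the hand's own travel of about 44 mm. A wrist-camera estimate differed by up to 5 mm, but it is well past the 25 mm needed.
- **Block:** its dark spot is at (0.482, -0.350), within about 4 mm of the tray centre. Its outline matches an upright block standing on the tray floor.
- **Other labware:** I saw no change in the crucible, beaker, bottle or jar in the pictures, though I did not measure them again.

**Went less smoothly:** at the end of the wipe the scraper rode up on a chip with about 25 N, so I lifted it. When first lowering it onto the plate I also pressed with about 25 N. Both stayed under the force limits.

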